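# Seat a forming stake in the bench holder and tap it until it locks

### The job

Take the flat-headed steel stake out of the wooden rack, set its tapered shank lightly by hand into the green stake holder and let go. Then tap it down on its flat head with the orange-faced hand knocker, gently (never more than about 25 N on the stake), until it is fully home and gives no further, and stand the knocker back upright on its pale blue rubber pad. Leave the other things alone.

Things in the scene. Friction and masses are not known exactly. Their poses are not given: they have to be found in the camera images.
- stake_mid (a point): flat-headed bright steel stake, upright in any one of the rack's holes; 118 mm tall, 0.35 kg (varies). Point on its axis half-way up (59 mm), z up its axis. From the foot up: round taper shank, diameter 14 mm at the foot, 23 mm at 60 to 66 mm; collar 34 mm (66 to 74); neck 21 mm (74 to 92); flat-topped cylindrical head 42 mm (92 to 118), to be gripped across the head
- rack_top (a point): centre of the top of the fixed wooden rack, 85 mm (x) by 250 mm (y), 72 mm tall, three 26 mm through holes at y = -75, 0, +75 mm, z up. Each stake's collar rests on the top, its shank hanging in a hole
- socket_face (a point): centre of the 41 mm mouth in the top of the fixed green holder, 90 mm square, 80 mm tall, z up. In it, 0 to 2 mm below the face, a brass liner with a matching taper bore, 21.5 mm wide at its top. Set in by hand, the stake stops with its foot 50 to 55 mm below this face. Pressed harder, it goes down with the liner by another 4 to 22 mm to a hard stop, different each time
- knocker_mid (a point): hand knocker, upright on its pad: 104 mm tall, 0.25 kg (varies). Point on its axis half-way up (52 mm), z up its axis. Orange plastic head 46 mm wide (0 to 34 mm up), whose flat underside strikes; wooden handle 26 mm (34 to 96 mm up), gripped from above; knob 34 mm (96 to 104)
- pad_top (a point): centre of the upper face of the pale blue rubber pad, fixed, 90 mm square, 4 mm thick, on the bench: the knocker's place. z is up
- dome_mid (a point): the dome-headed dark stake, a bystander in the rack: point half-way up, as for the flat-headed one
- horn_mid (a point): the horn-pointed dark stake, a bystander in the rack: point half-way up
- tub: white plastic tub, bystander, 100 mm wide, 110 mm tall, origin under its centre
- plank: dark wooden plank lying flat, bystander, 260 x 70 x 18 mm, origin under its centre
- brush: brush lying on the bench, bystander
- wrench: wrench lying on the bench, bystander
- tape: yellow ring, bystander, 90 mm wide, 22 mm tall
- catch (a joint): lock catch pin hidden under the bore: 0 until the stake's foot gets there, then pushed down to 0.004 m, its hard stop: locked, fully home. The liner above moves only over about 9 N of downward force on the stake (weights included), plus 0.6 N for each mm/s of speed, so it creeps under gentle taps; it stays where it is left, does not spring back
Mind the look-alikes: they are no part of the job. What is shaped like the part that bears stake_mid but yellow is not meant. There is more than one size of the part that bears knocker_mid; the job needs the smaller.

How it is judged:
On the way, in this order (a step that is already met when the one before it is completed fails the run):
1. the stake's shank stands in the holder's taper, let go, not yet driven down (horizontal distance between stake_mid and socket_face below 0.006 m and z of stake_mid in the frame of socket_face between 0.001 and 0.014 m and angle between stake_mid's own z axis and vertical below 0.1 rad and contact force between the fingers and stake below 0.1 N and value of joint catch below 0.002 m), for 0.2 s.
2. the knocker bears down on the stake in the holder (contact force between knocker and stake above 5 N and horizontal distance between stake_mid and socket_face below 0.006 m).
3. the stake is home: the lock catch pushed to its stop (value of joint catch above 0.0025 m and horizontal distance between stake_mid and socket_face below 0.006 m), for 0.1 s.
At the end, for the whole second after the job is handed in: the flat-headed stake stands upright (within 4 degrees) and centred (within 6 mm) in the holder, driven home onto the lock catch (pushed at least 2.5 of its 4 mm), the knocker stands upright on its pad (its axis within 35 mm of the pad's centre), and both are let go and at rest (all of step 3 and z of stake_mid in the frame of socket_face below 0.004 m and angle between stake_mid's own z axis and vertical below 0.07 rad and horizontal distance between knocker_mid and pad_top below 0.035 m and z of knocker_mid in the frame of pad_top below 0.056 m and angle between knocker_mid's own z axis and vertical below 0.1 rad and linear speed of each of stake, knocker below 0.02 m/s); the robot touches nothing.
It fails at once if the knocker hits or presses the stake with more than 27 N (contact force between knocker and stake above 27 N).
It fails at once if the hand presses the stake home in place of the knocker (contact force between the fingers and stake above 1 N and value of joint catch above 0.002 m).
It fails at once if another stake or a bystander is disturbed (distance of any of dome_mid, horn_mid, tub, plank, brush, wrench, tape from where it was at the start of the episode above 0.02 m).
It also fails if it takes over 72 s, if anything falls off the work surface, if the arm or the gripper's body presses on something with over 40 N, if the wrist force passes 120 N, or if a joint passes its speed limit or range.

### The arm

A 6-joint arm with a two-finger parallel gripper is mounted at the origin on the work surface. World frame = base frame: x ahead of the robot, y to its left, z up, the work surface at z = 0. Lengths are in m, angles in rad, forces in N, time in s.
With the tool pointing down it reaches from about 0.3 to 0.85 m from the base axis. Payload 5.4 kg.
Tool frame: the origin (TCP) lies midway between the tips of the shut fingers; the grasp point (between the pads) lies 19 mm behind it; z points along the fingers, y is the direction in which the jaws open and shut (so a half turn about z gives the same grasp; the last joint's range is limited). The gripper opens to 85 mm and grips with 20 to 120 N. Pads are 22 mm wide; open, the fingers measure 114 mm over their backs; the gripper's body (76 mm by 85 mm) begins 54 mm behind the grasp point. The pads swing forward as they close: fully open they stand 13 mm farther back than shut.
Start: joints at [-1.492, 0.158, 1.597, -0, 1.386, -0.21], TCP at [0.164, -0.551, 0.231] pointing down, gripper open.
Joint ranges: [-2.91, 2.91], [-0.94, 2.29], [0.18, 2.7], [-1.29, 4.43], [0.17, 2.64], [-3, 3]. Speed limits (rad/s): [2.57, 2.57, 3.14, 3.14, 3.14, 3.14].

### API

Orientations are given as a unit quaternion [w, x, y, z].
In Python, from bench import env gives the robot as it stands.
- The arm moves only by the tool arm_command, never from a script. Its argument "series" is a list of rows, each an object of numbers: "grip": the closure, from 0 (fully open) to 1 (shut); "x", "y", "z": the shift along the tool's x, y, z in m; "wx", "wy", "wz": the turn, a rotation vector about the tool's x, y, z in rad. A call has 1 to 12 rows; each row shifts and turns the commanded pose from where the row before left it, along the tool's axes as they then stand; what a row does not reach is not made up. A row lasts 1/12 s, in which the tool goes at most 41.7 mm and 7.16 degrees, less where a joint would pass 70% of its speed; a pose out of reach is approached as far as the arm can. A call is refused whole if a number of a shift passes 0.0417 or a number of a turn 0.125, either way. A call with a gripper value outside its range is refused whole. The fingers move at their own pace and stop on an object; "squeeze" is the grip in N (left out, the last holds). Time passes only in rows, so rows that do not move let the fingers close. It gives the time, the measured TCP pose, the force and the opening at its end, in the units of the state.
- env.get_obs(): the state, without advancing time (a new reading comes with each control period).
- env.capture(name): name is "scene" or "top" or "wrist"; returns (picture, depth): 384x512x3 uint8, red, green, blue; 384x512 float32, m along the optical axis (not along the pixel's ray), 0 where there is no reading.
- env.get_calibration(name): a dict with "fx", "fy", "cx", "cy" (pixels), "D" ([k1, k2, p1, p2, k3] as OpenCV has them; the pictures are not rectified), "R" (3x3) and "t" (3): a world point X has camera coordinates R X + t; the wrist camera has in their place "tool_from_camera" (4x4, takes a point from camera to tool coordinates, whose origin is the TCP and whose axes are the flange's). Camera axes: x right, y down, z forward; pixel columns grow to the right and rows downward; lengths in m; the calibration is good to about 2 mm. A picture is of the moment at which its call begins: read the wrist's pose just before it. get_calibration takes no time and is no camera call.
- env.hand_in(): hands the job in, once; it reports no verdict.
Trained networks look in the newest picture that a camera, given by its name, has taken for a name from the list of things; names that differ only in an ending like _2 or _b are one class to them, and where a whole thing is asked for, a point or a joint stands for the part that bears it (a point fixed in the world has none). Each returns a list of dicts, best first, with "p" (0 to 1); they miss things now and then, are a little off and sometimes report something else, mostly with a low value. They report only what shows in the picture. A call takes as long as a camera call. They do not tell look-alikes from the thing itself.
- env.outline_of(camera, name): "pixels" (384x512 bool, what is visible of it) and "position" ([column, row] in pixels, amid what is visible of it).
The state is a dict: "t": time; "qpos": joint angles; "joint_velocities": joint speeds; "joint_torque": joint torques, N m; "tool_pos": TCP position; "eef_rot": TCP orientation; "wrist_force": force on the tool from outside, world axes, zero at the start; "moment": the same for the moment, N m; "grip_width": finger opening in m.
Only numpy, scipy, OpenCV 4.12 (cv2) and the standard library are available. Lean on these libraries where they do the work, as an engineer would, in place of code of your own. Each camera call takes 0.05 s, during which the arm holds its last target.

## Working session

There is one attempt and no reset: what is moved stays moved. The work goes in short steps, Python scripts to look and compute and a tool call to move; the robot and the scene stay as the last step left them, time stands still between calls to the robot, and variables do not carry over. Pictures are saved under pics/ and viewed, and the job is handed in when it is done.

Besides the shell and the picture viewer there is one more tool, called after "Call:" by a JSON object that holds its "api" and its "payload". arm_command: Moves the arm, as the interface text tells. Its arguments: {"type":"object","properties":{"series":{"type":"array"},"squeeze":{"type":"number"}},"required":["series"]}

```bash
ls; mkdir -p pics
cat > h.py <<'E'
import numpy as np, cv2
from bench import env
from scipy.spatial.transform import Rotation as Ro
def cam(name):
    o=env.get_obs(); c=env.get_calibration(name); im,d=env.capture(name)
    K=np.array([[c['fx'],0,c['cx']],[0,c['fy'],c['cy']],[0,0,1]]);D=np.array(c['D'])
    if 'R' in c:
        R=np.array(c['R']);t=np.array(c['t']).ravel()
    else:
        T=np.array(c['tool_from_camera']);q=o['eef_rot'];Rt=Ro.from_quat([q[1],q[2],q[3],q[0]]).as_matrix()
        Rwc=Rt@T[:3,:3];pc=Rt@T[:3,3]+np.array(o['tool_pos']);R=Rwc.T;t=-R@pc
    return dict(im=im,d=d,K=K,D=D,R=R,t=t)
def cloud(c):
    h,w=c['d'].shape;u,v=np.meshgrid(np.arange(w),np.arange(h))
    n=cv2.undistortPoints(np.stack([u,v],-1).reshape(-1,1,2).astype(float),c['K'],c['D']).reshape(h,w,2)
    P=np.dstack([n[...,0]*c['d'],n[...,1]*c['d'],c['d']])
    return (P-c['t'])@c['R']
def proj(c,X):
    return cv2.projectPoints(np.array(X,float).reshape(-1,3),cv2.Rodrigues(c['R'])[0],c['t'],c['K'],c['D'])[0].reshape(-1,2)
def save(n,im,s=1.5):
    cv2.imwrite('pics/'+n+'.png',cv2.cvtColor(cv2.resize(im,None,fx=s,fy=s,interpolation=cv2.INTER_CUBIC),cv2.COLOR_RGB2BGR))
E
python3 - <<'E'
from h import *
import pickle
o=env.get_obs();print(o)
for n in ['scene','top']:
    c=cam(n);save(n+'0',c['im']);pickle.dump(c,open(n+'0.pkl','wb'))
    for k in ['stake_mid','knocker_mid','socket_face','rack_top','pad_top','dome_mid','horn_mid','tub','plank','brush','wrench','tape']:
        try:
            P=cloud(c)
            for r in env.outline_of(n,k)[:4]:
                m=r['pixels']&(c['d']>0); print(n,k,round(r['p'],2),np.round(r['position']),m.sum(),np.round(np.median(P[m],0),3),'ztop',np.round(np.percentile(P[m][:,2],97),3))
        except Exception as e: print(n,k,e)
print(env.get_obs()['t'])
E
```

```text
pics
{'t': 0.0, 'qpos': array([-1.49212391e+00,  1.59073710e-01,  1.59825976e+00,  1.71122105e-05,
        1.38620084e+00, -2.10091647e-01]), 'joint_velocities': array([ 6.70496319e-05,  1.03014356e-03,  1.24290060e-04, -2.60941313e-05,
        6.26397818e-04, -6.18020159e-04]), 'joint_torque': array([ 4.65661706e-04, -3.95992184e+01, -3.31432486e+01, -1.30328785e-04,
        8.23568174e-03, -6.13569185e-06]), 'tool_pos': array([ 0.1636816 , -0.55057231,  0.23028927]), 'eef_rot': array([-9.68181144e-04,  9.89594769e-01,  1.43879290e-01,  7.21379325e-05]), 'wrist_force': array([0.22491339, 0.57375889, 0.52602073]), 'moment': array([ 0.06091833,  0.0304181 , -0.01847277]), 'grip_width': 0.08526315829931873}
scene stake_mid 0.68 [322. 206.] 372 [0.439 0.142 0.101] ztop 0.119
scene stake_mid 0.67 [262. 242.] 500 [0.656 0.159 0.1  ] ztop 0.119
scene stake_mid 0.53 [292. 219.] 314 [0.552 0.147 0.117] ztop 0.125
scene knocker_mid 0.87 [224. 166.] 271 [ 0.506 -0.26   0.055] ztop 0.109
scene knocker_mid 0.69 [184. 170.] 725 [ 0.649 -0.266  0.06 ] ztop 0.15
scene knocker_mid 0.59 [219. 177.] 1
[... 1279 characters left out ...]
 [255. 188.] 1175 [ 0.532 -0.094  0.074] ztop 0.085
top rack_top 0.84 [166. 188.] 1828 [0.533 0.205 0.07 ] ztop 0.079
top pad_top 0.56 [309. 186.] 421 [ 0.525 -0.267  0.003] ztop 0.011
top dome_mid 0.63 [161. 184.] 115 [0.538 0.21  0.119] ztop 0.127
top horn_mid 0.61 [135. 184.] 30 [0.531 0.28  0.107] ztop 0.123
top tub 0.87 [318. 113.] 818 [ 0.781 -0.311  0.041] ztop 0.112
top plank 0.66 [216. 112.] 1621 [0.781 0.032 0.017] ztop 0.024
top brush 0.61 [110. 249.] 550 [0.31  0.391 0.016] ztop 0.024
top wrench 0.56 [321. 253.] 357 [ 0.296 -0.321  0.005] ztop 0.012
top tape 0.77 [359. 154.] 272 [ 0.624 -0.421  0.02 ] ztop 0.027
top tape 0.19 [254. 188.] 1165 [ 0.532 -0.094  0.074] ztop 0.085
1.3
```

View pics/scene0.png

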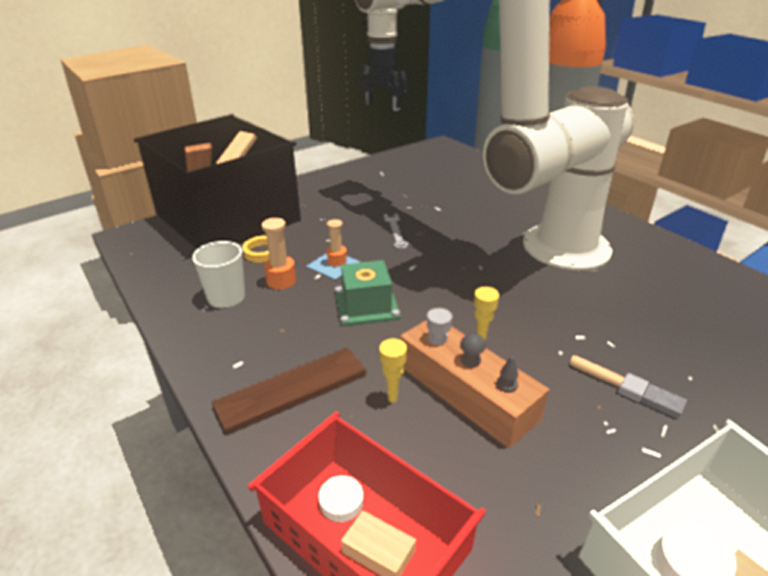

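View pics/top0.png

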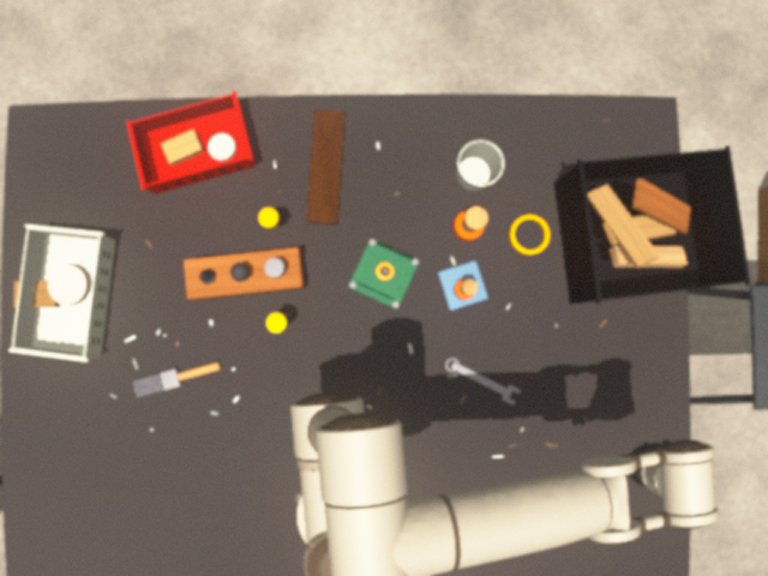

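Run:
```python
from h import *
import pickle
c=pickle.load(open('top0.pkl','rb'));s=pickle.load(open('scene0.pkl','rb'))
a=cv2.resize(s['im'][190:300,245:375],None,fx=4,fy=4,interpolation=cv2.INTER_CUBIC)
b=cv2.resize(s['im'][140:220,160:260],None,fx=2.8,fy=4,interpolation=cv2.INTER_CUBIC)
h=max(a.shape[0],b.shape[0]);f=lambda x:cv2.copyMakeBorder(x,0,h-x.shape[0],0,0,cv2.BORDER_CONSTANT)
save('crop0',np.hstack([f(a),f(b)]),0.97)
for nm,c in (('top',c),('scene',s)):
    P=cloud(c)
    x,y,z=P[...,0],P[...,1],P[...,2]
    def reg(l,m,zz):
        k=(abs(x-l)<.06)&(abs(y-m)<.06)&(abs(z-zz)<.006)&(c['d']>0)
        p=P[k]; r=cv2.minAreaRect(p[:,:2].astype(np.float32)); return len(p),np.round(p.mean(0),4),np.round(r[0],4),np.round(r[1],4),round(r[2],1)
    for l in [('stake',.547,.14,.124),('pad',.52,-.262,.005),('sock',.55,-.07,.08),('knob',.50,-.265,.108)]: print(nm,l[0],reg(*l[1:]))
    k=(abs(x-.54)<.1)&(abs(y-.21)<.16)&(abs(z-.072)<.006)&(c['d']>0);r=cv2.minAreaRect(P[k][:,:2].astype(np.float32));print('rack',r)
```

```text
top stake (132, array([0.5457, 0.138 , 0.1232]), array([0.5471, 0.1567]), array([0.0816, 0.0381]), 88.1)
top pad (703, array([ 0.5217, -0.2643,  0.0032]), array([ 0.5205, -0.2629]), array([0.119 , 0.1187]), 89.5)
top sock (569, array([ 0.5391, -0.0899,  0.0793]), array([ 0.5391, -0.0956]), array([0.0886, 0.0901]), 64.8)
top knob (80, array([ 0.501 , -0.2715,  0.1069]), array([ 0.5008, -0.2716]), array([0.0298, 0.0286]), 88.4)
rack ((0.5625776648521423, 0.21344535052776337), (0.1338338404893875, 0.25073957443237305), 5.68323278427124)
scene stake (168, array([0.5468, 0.143 , 0.1233]), array([0.5472, 0.1579]), array([0.0801, 0.0413]), 83.2)
scene pad (378, array([ 0.5389, -0.2597,  0.0029]), array([ 0.5199, -0.2621]), array([0.1197, 0.1182]), 0.3)
scene sock (480, array([ 0.541 , -0.0836,  0.0798]), array([ 0.538 , -0.0917]), array([0.0938, 0.0903]), 64.6)
scene knob (49, array([ 0.5025, -0.2669,  0.1075]), array([ 0.5022, -0.2675]), array([0.0289, 0.0316]), 39.0)
rack ((0.554368793964386, 0.21428251266479492), (0.2540762722492218, 0.19059745967388153), 76.65966033935547)
```

View pics/crop0.png

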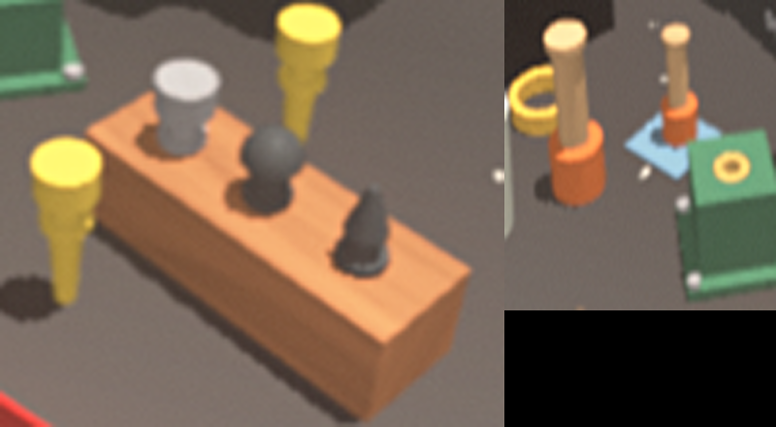

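```bash
cat >> h.py <<'E'
def Rt():
    q=env.get_obs()['eef_rot'];return Ro.from_quat([q[1],q[2],q[3],q[0]]).as_matrix()
def todo(target,yaw=None):
    o=env.get_obs();R=Rt();d=np.array(target)-o['tool_pos']
    print('t',round(o['t'],2),'pos',np.round(o['tool_pos'],4),'yaw',round(np.arctan2(R[1,0],R[0,0]),4),'tilt',np.round(R[:,2],4),'w',round(o['grip_width'],4),'F',np.round(o['wrist_force'],1))
    print('tool delta',np.round(R.T@d,4),'norm',np.round(np.linalg.norm(d),3))
    if yaw is not None: print('wz',round(-(yaw-np.arctan2(R[1,0],R[0,0])),4))
E
python3 - <<'E'
from h import *
print(env.get_calibration('wrist'))
todo([.547,.138,.27],1.67)
E
```

```text
{'fx': 270.2695008715337, 'fy': 270.2695008715337, 'cx': 252.60794913329838, 'cy': 196.39852450034346, 'D': array([0.00407303, 0.        , 0.        , 0.        , 0.        ]), 'tool_from_camera': array([[ 7.35557249e-04, -9.50692225e-01, -3.10135056e-01,
         8.10018482e-02],
       [ 9.99999619e-01,  8.45061107e-04, -2.18730694e-04,
        -1.73457983e-05],
       [ 4.70028643e-04, -3.10134776e-01,  9.50692484e-01,
        -1.40899256e-01],
       [ 0.00000000e+00,  0.00000000e+00,  0.00000000e+00,
         1.00000000e+00]])}
t 1.3 pos [ 0.1637 -0.5512  0.2313] yaw 0.2888 tilt [ 0.  0. -1.] w 0.0854 F [ 0.3 -0.5  0. ]
tool delta [ 0.5637 -0.5515 -0.0387] norm 0.79
wz -1.3812
```

Call:
{"api": "arm_command", "payload": {"series": [{"x": 0.0235,"y": -0.023,"z": -0.003,"grip": 0},{"x": 0.0235,"y": -0.023,"z": -0.003},{"x": 0.0235,"y": -0.023,"z": -0.003},{"x": 0.0235,"y": -0.023,"z": -0.003},{"x": 0.0235,"y": -0.023,"z": -0.003},{"x": 0.0235,"y": -0.023,"z": -0.003},{"x": 0.0235,"y": -0.023,"z": -0.003},{"x": 0.0235,"y": -0.023,"z": -0.003},{"x": 0.0235,"y": -0.023,"z": -0.003},{"x": 0.0235,"y": -0.023,"z": -0.003},{"x": 0.0235,"y": -0.023,"z": -0.003},{"x": 0.0235,"y": -0.023,"z": -0.003}]}}

```text
validation failed for argument at $.se...
```

Call:
{"api": "arm_command", "payload": {"series": [{"x": 0.0235,"y": -0.023},{"x": 0.0235,"y": -0.023},{"x": 0.0235,"y": -0.023},{"x": 0.0235,"y": -0.023},{"x": 0.0235,"y": -0.023},{"x": 0.0235,"y": -0.023},{"x": 0.0235,"y": -0.023},{"x": 0.0235,"y": -0.023},{"x": 0.0235,"y": -0.023},{"x": 0.0235,"y": -0.023},{"x": 0.0235,"y": -0.023},{"x": 0.0235,"y": -0.023}]}}

```text
validation failed for argument at $.se...
```

Call:
{"api": "arm_command", "payload": {"series": [{"wz": -0.124},{"wz": -0.124},{"wz": -0.124},{"wz": -0.124},{"wz": -0.124},{"wz": -0.124},{"wz": -0.124},{"wz": -0.124},{"wz": -0.124},{"wz": -0.124},{"wz": -0.124},{"wz": -0.017}]}}

```text
validation failed for argument at $.se...
```

```bash
cat >> h.py <<'E'
def disc(c,xy,zz,tol=.005,rad=.04):
    P=cloud(c);k=(np.hypot(P[...,0]-xy[0],P[...,1]-xy[1])<rad)&(abs(P[...,2]-zz)<tol)&(c['d']>0)
    p=P[k].astype(np.float32);(cx,cy),r=cv2.minEnclosingCircle(p[:,:2]);print('n',len(p),'mean',np.round(p.mean(0),4),'circ',round(cx,4),round(cy,4),'r',round(r,4),'rect',[np.round(q,4) for q in cv2.minAreaRect(p[:,:2])]);return k
E
python3 - <<'E'
from h import *
todo([.547,.138,.27],1.67)
c=cam('wrist');save('w1',c['im'])
disc(c,[.547,.14],.124)
for n in ['stake_mid','dome_mid']:
    for r in env.outline_of('wrist',n)[:3]: 
        m=r['pixels']&(c['d']>0);print(n,r['p'],r['position'],np.round(np.median(cloud(c)[m],0),4))
E
```

```text
t 1.3 pos [ 0.1637 -0.5512  0.2313] yaw 0.2888 tilt [ 0.  0. -1.] w 0.0854 F [ 0.3 -0.5  0. ]
tool delta [ 0.5637 -0.5515 -0.0387] norm 0.79
wz -1.3812
n 0 mean [nan nan nan] circ 0.0 0.0 r 0.0 rect [array([0., 0.]), array([0., 0.]), np.float64(0.0)]h.py:31: RuntimeWarning: Mean of empty slice.
  p=P[k].astype(np.float32);(cx,cy),r=cv2.minEnclosingCircle(p[:,:2]);print('n',len(p),'mean',np.round(p.mean(0),4),'circ',round(cx,4),round(cy,4),'r',round(r,4),'rect',[np.round(q,4) for q in cv2.minAreaRect(p[:,:2])]);return k
  ret = um.true_divide(
```

View pics/w1.png

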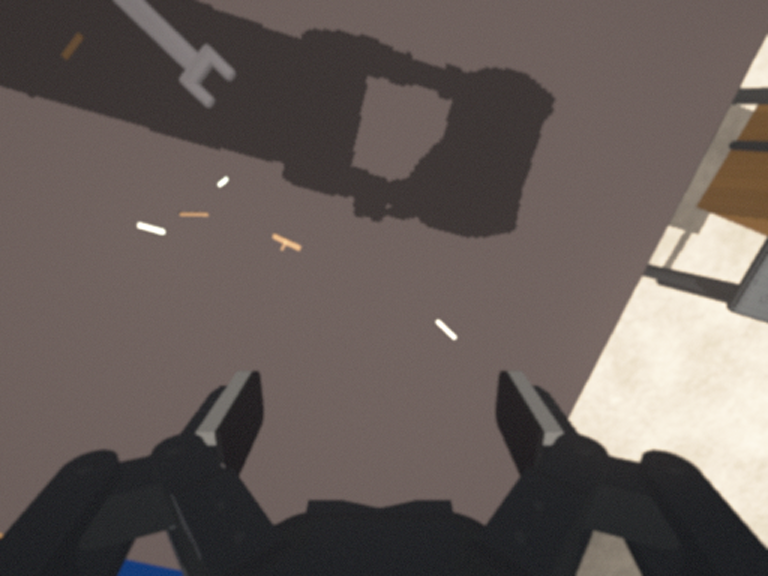

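The moves were refused by validation, so the arm still sits at the start, with open fingers in view. I'll try one row with every key present.

Call:
{"api": "arm_command", "payload": {"series": [{"grip": 0,"x": 0.0235,"y": -0.023,"z": -0.003,"wx": 0,"wy": 0,"wz": 0}]}}

```text
t: 1.53
tool_pos: [0.1775, -0.5249, 0.2335]
eef_rot: [0.0, 0.99, 0.142, -0.001]
wrist_force: [1.4, 0.2, 0.5]
grip_width: 0.0855
```

Call:
{"api": "arm_command", "payload": {"series": [{"grip": 0,"x": 0.024,"y": -0.0235,"z": -0.003,"wx": 0,"wy": 0,"wz": 0},{"grip": 0,"x": 0.024,"y": -0.0235,"z": -0.003,"wx": 0,"wy": 0,"wz": 0},{"grip": 0,"x": 0.024,"y": -0.0235,"z": -0.003,"wx": 0,"wy": 0,"wz": 0},{"grip": 0,"x": 0.024,"y": -0.0235,"z": -0.003,"wx": 0,"wy": 0,"wz": 0},{"grip": 0,"x": 0.024,"y": -0.0235,"z": -0.003,"wx": 0,"wy": 0,"wz": 0},{"grip": 0,"x": 0.024,"y": -0.0235,"z": -0.003,"wx": 0,"wy": 0,"wz": 0},{"grip": 0,"x": 0.024,"y": -0.0235,"z": -0.003,"wx": 0,"wy": 0,"wz": 0},{"grip": 0,"x": 0.024,"y": -0.0235,"z": -0.003,"wx": 0,"wy": 0,"wz": 0},{"grip": 0,"x": 0.024,"y": -0.0235,"z": -0.003,"wx": 0,"wy": 0,"wz": 0},{"grip": 0,"x": 0.024,"y": -0.0235,"z": -0.003,"wx": 0,"wy": 0,"wz": 0},{"grip": 0,"x": 0.024,"y": -0.0235,"z": -0.003,"wx": 0,"wy": 0,"wz": 0},{"grip": 0,"x": 0.024,"y": -0.0235,"z": -0.003,"wx": 0,"wy": 0,"wz": 0}]}}

```text
t: 2.53
tool_pos: [0.376, -0.1686, 0.2707]
eef_rot: [0.0, 0.99, 0.144, 0.0]
wrist_force: [1.3, -0.5, -0.1]
grip_width: 0.0855
```

Call:
{"api": "arm_command", "payload": {"series": [{"grip": 0,"x": 0.024,"y": -0.0235,"z": 0,"wx": 0,"wy": 0,"wz": 0},{"grip": 0,"x": 0.024,"y": -0.0235,"z": 0,"wx": 0,"wy": 0,"wz": 0},{"grip": 0,"x": 0.024,"y": -0.0235,"z": 0,"wx": 0,"wy": 0,"wz": 0},{"grip": 0,"x": 0.024,"y": -0.0235,"z": 0,"wx": 0,"wy": 0,"wz": 0},{"grip": 0,"x": 0.024,"y": -0.0235,"z": 0,"wx": 0,"wy": 0,"wz": 0},{"grip": 0,"x": 0.024,"y": -0.0235,"z": 0,"wx": 0,"wy": 0,"wz": 0},{"grip": 0,"x": 0.024,"y": -0.0235,"z": 0,"wx": 0,"wy": 0,"wz": 0},{"grip": 0,"x": 0.024,"y": -0.0235,"z": 0,"wx": 0,"wy": 0,"wz": 0},{"grip": 0,"x": 0.024,"y": -0.0235,"z": 0,"wx": 0,"wy": 0,"wz": 0},{"grip": 0,"x": 0.024,"y": -0.0235,"z": 0,"wx": 0,"wy": 0,"wz": 0}]}}

```text
t: 3.37
tool_pos: [0.5392, 0.1253, 0.2703]
eef_rot: [0.0, 0.99, 0.144, 0.0]
wrist_force: [0.0, 0.5, 0.4]
grip_width: 0.0855
```

Call:
{"api": "arm_command", "payload": {"series": [{"grip": 0,"x": 0,"y": 0,"z": 0,"wx": 0,"wy": 0,"wz": -0.124},{"grip": 0,"x": 0,"y": 0,"z": 0,"wx": 0,"wy": 0,"wz": -0.124},{"grip": 0,"x": 0,"y": 0,"z": 0,"wx": 0,"wy": 0,"wz": -0.124},{"grip": 0,"x": 0,"y": 0,"z": 0,"wx": 0,"wy": 0,"wz": -0.124},{"grip": 0,"x": 0,"y": 0,"z": 0,"wx": 0,"wy": 0,"wz": -0.124},{"grip": 0,"x": 0,"y": 0,"z": 0,"wx": 0,"wy": 0,"wz": -0.124},{"grip": 0,"x": 0,"y": 0,"z": 0,"wx": 0,"wy": 0,"wz": -0.124},{"grip": 0,"x": 0,"y": 0,"z": 0,"wx": 0,"wy": 0,"wz": -0.124},{"grip": 0,"x": 0,"y": 0,"z": 0,"wx": 0,"wy": 0,"wz": -0.124},{"grip": 0,"x": 0,"y": 0,"z": 0,"wx": 0,"wy": 0,"wz": -0.124},{"grip": 0,"x": 0,"y": 0,"z": 0,"wx": 0,"wy": 0,"wz": -0.124},{"grip": 0,"x": 0,"y": 0,"z": 0,"wx": 0,"wy": 0,"wz": -0.017}]}}

```text
t: 4.37
tool_pos: [0.5386, 0.1235, 0.2703]
eef_rot: [-0.0, 0.67, 0.742, 0.0]
wrist_force: [0.3, -0.1, 0.3]
grip_width: 0.0854
```

Run:
```python
from h import *
todo([.547,.138,.27],1.67)
c=cam('wrist');save('w2',c['im'])
disc(c,[.547,.14],.124)
for n in ['stake_mid','dome_mid']:
    for r in env.outline_of('wrist',n)[:3]: 
        m=r['pixels']&(c['d']>0);print(n,r['p'],r['position'],np.round(np.median(cloud(c)[m],0),4))
```

```text
t 4.37 pos [0.5386 0.1235 0.2703] yaw 1.6734 tilt [ 0.  0. -1.] w 0.0854 F [ 0.3 -0.1  0.3]
tool delta [0.0135 0.0098 0.0003] norm 0.017
wz 0.0034Traceback (most recent call last):
  File "<stdin>", line 4, in <module>
  File "h.py", line 31, in disc
    p=P[k].astype(np.float32);(cx,cy),r=cv2.minEnclosingCircle(p[:,:2]);print('n',len(p),'mean',np.round(p.mean(0),4),'circ',round(cx,4),round(cy,4),'r',round(r,4),'rect',[np.round(q,4) for q in cv2.minAreaRect(p[:,:2])]);return k
                                        ~~~~~~~~~~~~~~~~~~~~~~^^^^^^^^^
cv2.error: OpenCV(4.12.0) /io/opencv/modules/imgproc/src/shapedescr.cpp:201: error: (-215:Assertion failed) count >= 0 && (depth == CV_32F || depth == CV_32S) in function 'minEnclosingCircle'
```

View pics/w2.png

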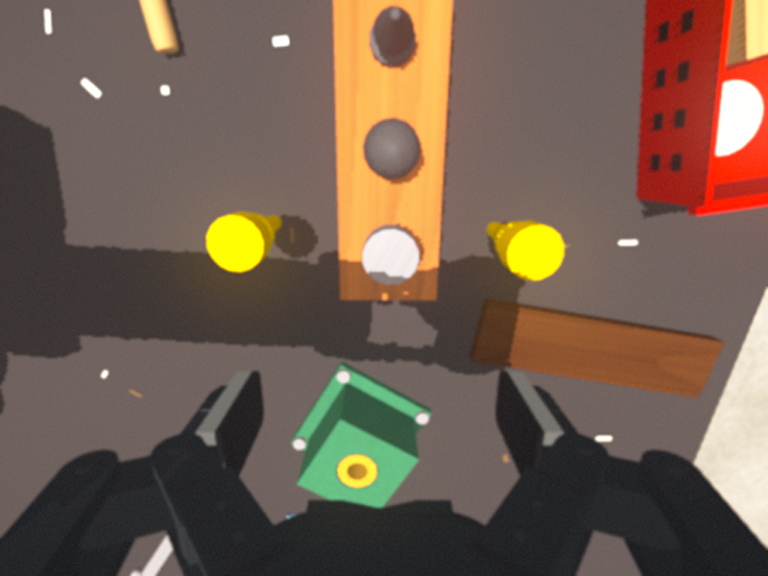

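Steel head at about (261,171) in the wrist picture, yellow ones at (158,161) and (357,167); dome at (261,99), holder's brass mouth at (238,314). Next step: rays onto known planes.

```bash
cat >> h.py <<'E'
def ray(c,uv,z):
    n=cv2.undistortPoints(np.array(uv,float).reshape(-1,1,2),c['K'],c['D']).reshape(-1,2)
    d=np.c_[n,np.ones(len(n))]@c['R'];o=-c['R'].T@c['t']
    return o+d*((z-o[2])/d[:,2])[:,None]
def fitdisc(c,mask,z,near):
    cs,_=cv2.findContours(mask.astype(np.uint8),cv2.RETR_EXTERNAL,cv2.CHAIN_APPROX_NONE)
    cs=[k for k in cs if len(k)>15]
    k=min(cs,key=lambda k:np.hypot(*(k.reshape(-1,2).mean(0)-near)))
    p=ray(c,k.reshape(-1,2),z)[:,:2];
    (cx,cy),r=cv2.minEnclosingCircle(p.astype(np.float32));e=cv2.fitEllipse(p.astype(np.float32)) if len(p)>5 else None
    print('pix',k.reshape(-1,2).mean(0).round(1),'n',len(p),'circ',round(cx,4),round(cy,4),round(r,4),'ell',np.round(e[0],4),np.round(e[1],4));return np.array(e[0])
E
python3 - <<'E'
from h import *
import pickle
c=cam('wrist');pickle.dump(c,open('w2.pkl','wb'))
hsv=cv2.cvtColor(c['im'],cv2.COLOR_RGB2HSV)
m=(hsv[...,1]<40)&(hsv[...,2]>130)
fitdisc(c,m,.124,[261,171])
y=(hsv[...,0]>18)&(hsv[...,0]<35)&(hsv[...,1]>150)&(hsv[...,2]>120)
fitdisc(c,y,.079,[238,314])
P=cloud(c);print(P[171,255:267,2].round(3), c['d'][171,261],P[314,225:250,2].round(3))
for n in ['stake_mid','dome_mid','horn_mid']:
    for r in env.outline_of('wrist',n)[:3]: 
        print(n,r['p'],r['position'],ray(c,r['position'],.12).round(4))
        if n=='stake_mid':fitdisc(c,r['pixels'],.124,r['position'])
for n in('top0','scene0'):
    c=pickle.load(open(n+'.pkl','rb'));hsv=cv2.cvtColor(c['im'],cv2.COLOR_RGB2HSV)
    y=(hsv[...,0]>12)&(hsv[...,0]<35)&(hsv[...,1]>120)&(hsv[...,2]>90)
    fitdisc(c,y,.079,proj(c,[.54,-.09,.08])[0])
    print(proj(c,[.547,.138,.124]))
E
```

```text
pix [260.  169.8] n 104 circ 0.5465 0.1406 0.0208 ell [0.5463 0.1406] [0.0393 0.0401]
pix [238.1 313.6] n 66 circ 0.5397 -0.0915 0.02 ell [ 0.5398 -0.0915] [0.0381 0.0386]
[0.123 0.122 0.122 0.124 0.122 0.124 0.122 0.122 0.122 0.124 0.122 0.122] 0.29487374 [0.075 0.078 0.078 0.078 0.078 0.078 0.078 0.072 0.071 0.068 0.069 0.068
 0.066 0.067 0.068 0.066 0.068 0.068 0.068 0.07  0.073 0.078 0.078 0.078
 0.078]
stake_mid 0.93 [161.0, 163.7] [[0.4385 0.1361 0.12  ]]
pix [161.8 159.1] n 125 circ 0.4416 0.1427 0.029 ell [0.4395 0.1408] [0.0371 0.0547]
stake_mid 0.76 [260.1, 168.6] [[0.5465 0.1415 0.12  ]]
pix [259.9 169.4] n 110 circ 0.5462 0.1409 0.0221 ell [0.5462 0.1409] [0.0399 0.0436]
stake_mid 0.66 [352.8, 162.4] [[0.6461 0.1583 0.12  ]]
pix [350.4 163.9] n 127 circ 0.6402 0.1565 0.0299 ell [0.6437 0.1556] [0.0375 0.0565]
dome_mid 0.78 [260.7, 100.3] [[0.5395 0.2117 0.12  ]]
horn_mid 0.95 [262.8, 24.6] [[0.5342 0.2783 0.12  ]]
pix [256.1 180.5] n 34 circ 0.54 -0.0948 0.0207 ell [ 0.5399 -0.0947] [0.038  0.0395]
[[181.90445489 177.86569463]]
pix [243.4 182.7] n 28 circ 0.5378 -0.0943 0.0196 ell [ 0.5379 -0.094 ] [0.0327 0.0376]
[[291.91407476 210.20300577]]
```

Call:
{"api": "arm_command", "payload": {"series": [{"grip": 0,"x": 0.0164,"y": 0.0094,"z": 0.01,"wx": 0,"wy": 0,"wz": 0},{"grip": 0,"x": 0,"y": 0,"z": 0.035,"wx": 0,"wy": 0,"wz": 0},{"grip": 0,"x": 0,"y": 0,"z": 0.035,"wx": 0,"wy": 0,"wz": 0},{"grip": 0,"x": 0,"y": 0,"z": 0.03,"wx": 0,"wy": 0,"wz": 0},{"grip": 0,"x": 0,"y": 0,"z": 0.03,"wx": 0,"wy": 0,"wz": 0},{"grip": 0,"x": 0,"y": 0,"z": 0.025,"wx": 0,"wy": 0,"wz": 0},{"grip": 0,"x": 0,"y": 0,"z": 0.015,"wx": 0,"wy": 0,"wz": 0},{"grip": 0,"x": 0,"y": 0,"z": 0,"wx": 0,"wy": 0,"wz": 0}]}}

```text
t: 5.28
tool_pos: [0.5431, 0.1406, 0.086]
eef_rot: [-0.003, 0.672, 0.741, -0.003]
wrist_force: [-0.9, -0.7, -0.4]
grip_width: 0.0856
```

Run:
```python
from h import *
todo([.5463,.1408,.09],1.67)
c=cam('wrist');save('w3',c['im'])
```

```text
t 5.28 pos [0.5431 0.1406 0.086 ] yaw 1.6683 tilt [-8.1e-03 -3.0e-04 -1.0e+00] w 0.0856 F [-0.9 -0.7 -0.4]
tool delta [-0.0001  0.0032 -0.004 ] norm 0.005
wz -0.0017
```

View pics/w3.png

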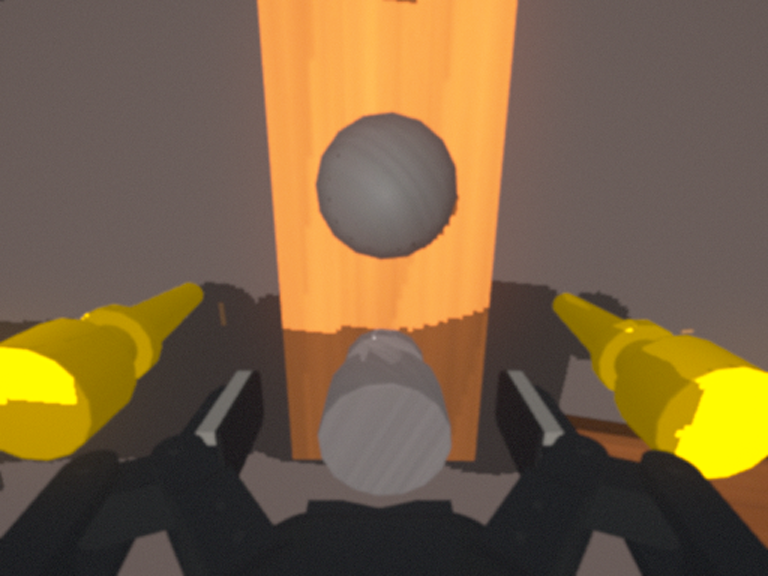

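Head is centred between the pads. Closing.

Call:
{"api": "arm_command", "payload": {"series": [{"grip": 1,"x": 0,"y": 0,"z": 0,"wx": 0,"wy": 0,"wz": 0},{"grip": 1,"x": 0,"y": 0,"z": 0,"wx": 0,"wy": 0,"wz": 0},{"grip": 1,"x": 0,"y": 0,"z": 0,"wx": 0,"wy": 0,"wz": 0},{"grip": 1,"x": 0,"y": 0,"z": 0,"wx": 0,"wy": 0,"wz": 0},{"grip": 1,"x": 0,"y": 0,"z": 0,"wx": 0,"wy": 0,"wz": 0},{"grip": 1,"x": 0,"y": 0,"z": 0,"wx": 0,"wy": 0,"wz": 0}], "squeeze": 50}}

```text
t: 5.83
tool_pos: [0.547, 0.1408, 0.0921]
eef_rot: [0.001, 0.671, 0.741, 0.0]
wrist_force: [-2.7, -1.1, 6.7]
grip_width: 0.0409
```

Run:
```python
from h import *
todo([.5463,.1408,.18],1.67)
```

```text
t 5.83 pos [0.547  0.1408 0.0921] yaw 1.6697 tilt [ 1.5e-03 -1.0e-04 -1.0e+00] w 0.0409 F [-2.7 -1.1  6.7]
tool delta [ 0.0001 -0.0005 -0.0879] norm 0.088
wz -0.0003
```

Call:
{"api": "arm_command", "payload": {"series": [{"grip": 1,"x": 0,"y": 0,"z": -0.01,"wx": 0,"wy": 0,"wz": 0},{"grip": 1,"x": 0,"y": 0,"z": -0.02,"wx": 0,"wy": 0,"wz": 0},{"grip": 1,"x": 0,"y": 0,"z": -0.03,"wx": 0,"wy": 0,"wz": 0},{"grip": 1,"x": 0,"y": 0,"z": -0.03,"wx": 0,"wy": 0,"wz": 0},{"grip": 1,"x": 0,"y": 0,"z": -0.02,"wx": 0,"wy": 0,"wz": 0},{"grip": 1,"x": 0,"y": 0,"z": -0.01,"wx": 0,"wy": 0,"wz": 0},{"grip": 1,"x": 0,"y": 0,"z": 0,"wx": 0,"wy": 0,"wz": 0},{"grip": 1,"x": 0,"y": 0,"z": 0,"wx": 0,"wy": 0,"wz": 0}]}}

```text
t: 6.5
tool_pos: [0.5459, 0.1408, 0.2097]
eef_rot: [-0.0, 0.671, 0.741, -0.0]
wrist_force: [-0.8, -0.0, -4.5]
grip_width: 0.0407
```

Run:
```python
from h import *
todo([.5398,-.0918,.21],1.67)
c=cam('wrist');save('w4',c['im'])
c=cam('scene');save('s4',c['im'][100:300,150:400],3)
```

```text
t 6.5 pos [0.5459 0.1408 0.2097] yaw 1.6697 tilt [-7.e-04  0.e+00 -1.e+00] w 0.0407 F [-0.8 -0.  -4.5]
tool delta [-0.2308 -0.0291 -0.0003] norm 0.233
wz -0.0003
```

View pics/w4.png

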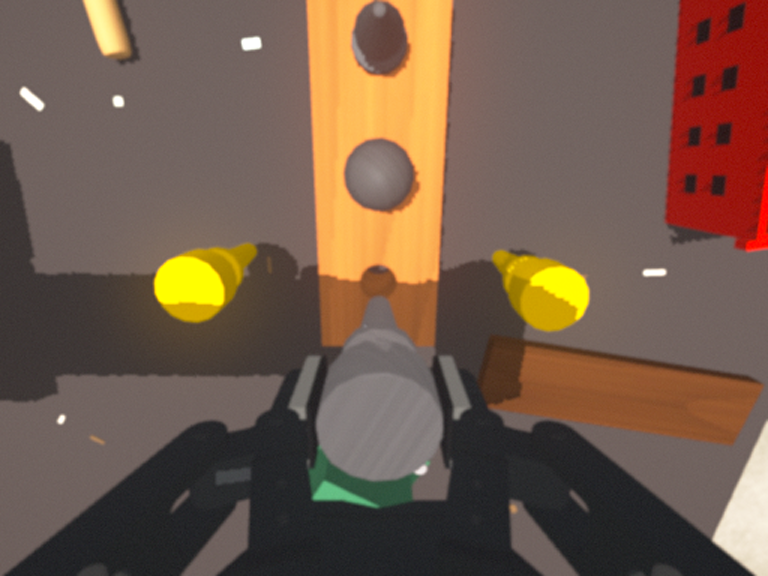

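View pics/s4.png

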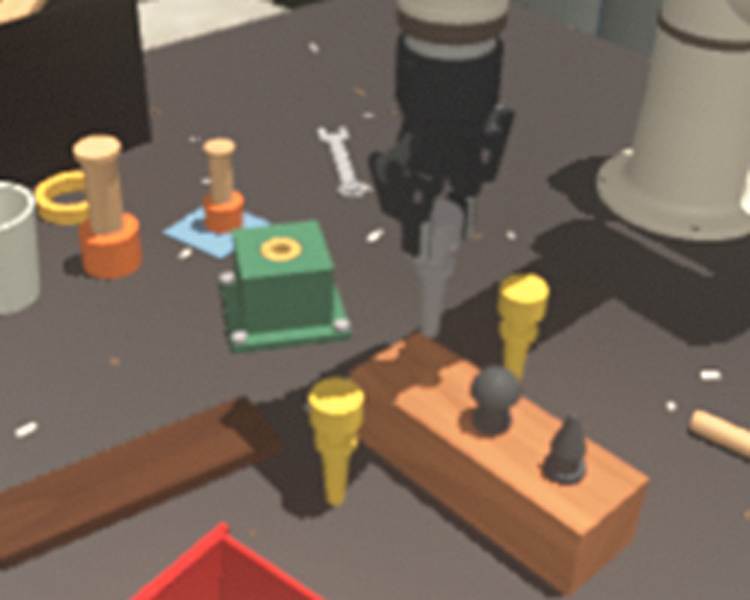

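Call:
{"api": "arm_command", "payload": {"series": [{"grip": 1,"x": -0.015,"y": -0.002,"z": 0,"wx": 0,"wy": 0,"wz": 0},{"grip": 1,"x": -0.03,"y": -0.004,"z": 0,"wx": 0,"wy": 0,"wz": 0},{"grip": 1,"x": -0.035,"y": -0.004,"z": 0,"wx": 0,"wy": 0,"wz": 0},{"grip": 1,"x": -0.035,"y": -0.004,"z": 0,"wx": 0,"wy": 0,"wz": 0},{"grip": 1,"x": -0.035,"y": -0.004,"z": 0,"wx": 0,"wy": 0,"wz": 0},{"grip": 1,"x": -0.035,"y": -0.004,"z": 0,"wx": 0,"wy": 0,"wz": 0},{"grip": 1,"x": -0.03,"y": -0.004,"z": 0,"wx": 0,"wy": 0,"wz": 0},{"grip": 1,"x": -0.017,"y": -0.003,"z": 0,"wx": 0,"wy": 0,"wz": 0},{"grip": 1,"x": 0,"y": 0,"z": 0,"wx": 0,"wy": 0,"wz": 0},{"grip": 1,"x": 0,"y": 0,"z": 0,"wx": 0,"wy": 0,"wz": 0}]}}

```text
t: 7.43
tool_pos: [0.5393, -0.0933, 0.2084]
eef_rot: [-0.002, 0.672, 0.741, -0.0]
wrist_force: [-0.4, -0.2, -4.5]
grip_width: 0.0407
```

Run:
```python
from h import *
import pickle
todo([.5398,-.0918,.21],1.67)
c=cam('wrist');save('w5',c['im']);pickle.dump(c,open('w5.pkl','wb'))
s=cam('scene');save('s5',s['im'][110:230,190:300],5);pickle.dump(s,open('s5.pkl','wb'))
```

```text
t 7.43 pos [ 0.5393 -0.0933  0.2084] yaw 1.6677 tilt [-0.0033  0.0018 -1.    ] w 0.0407 F [-0.4 -0.2 -4.5]
tool delta [ 0.0015  0.0006 -0.0016] norm 0.002
wz -0.0023
```

View pics/w5.png

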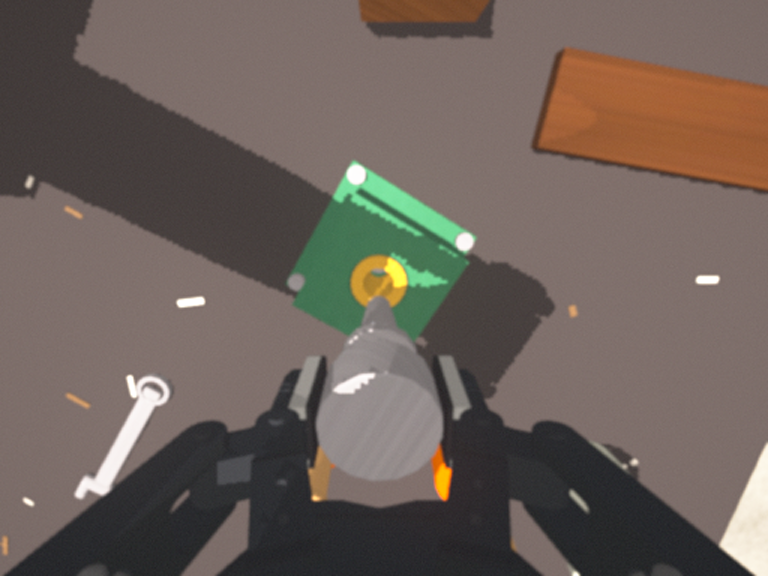

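View pics/s5.png

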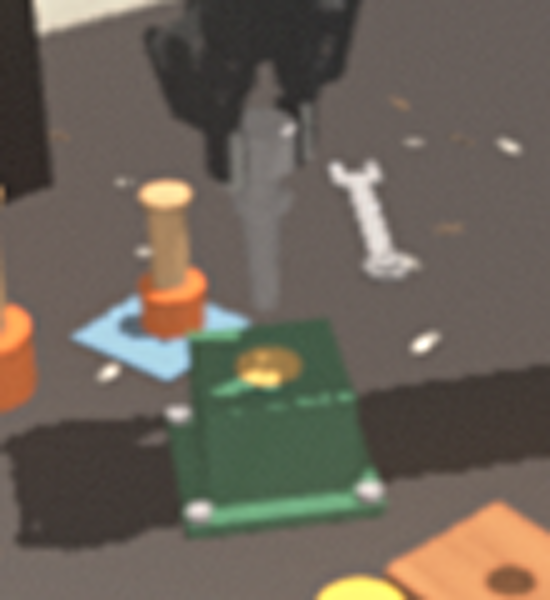

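Run:
```python
from h import *
import pickle
c=pickle.load(open('w5.pkl','rb'));hsv=cv2.cvtColor(c['im'],cv2.COLOR_RGB2HSV)
y=(hsv[...,0]>12)&(hsv[...,0]<35)&(hsv[...,1]>120)&(hsv[...,2]>60)
print(fitdisc(c,y,.079,[252.7,188]))
P=cloud(c)
# green top plane
k=(abs(P[...,2]-.08)<.004)&(c['d']>0)&(hsv[...,0]>45)&(hsv[...,0]<90)&(hsv[...,1]>60)
p=P[k][:,:2].astype(np.float32);print(k.sum(),cv2.minAreaRect(p))
# stake shank: gray pixels cloud by height
g=(np.hypot(P[...,0]-.5393,P[...,1]+.0933)<.03)&(P[...,2]>.11)&(P[...,2]<.25)&(c['d']>0)
for z in np.arange(.115,.25,.01):
    s=g&(abs(P[...,2]-z)<.005)
    if s.sum()>5: print(round(z,3),s.sum(),P[s].mean(0).round(4),'x range',np.percentile(P[s][:,0],[2,98]).round(4))
save('w5c',c['im'][150:330,180:330],3.3)
o=ray(c,[[253,195],[253,202]],.125);print(o.round(4))
```

```text
pix [252.1 187.2] n 107 circ 0.5398 -0.0922 0.0201 ell [ 0.5396 -0.0907] [0.0357 0.0397]
[ 0.53962123 -0.09071658]
5045 ((0.5398609042167664, -0.09303019940853119), (0.08949610590934753, 0.09021196514368057), 64.63850402832031)
0.125 37 [ 0.5393 -0.0889  0.1252] x range [0.5335 0.5452]
0.135 49 [ 0.5396 -0.0883  0.1353] x range [0.5331 0.5464]
0.145 56 [ 0.5393 -0.0878  0.1452] x range [0.5325 0.547 ]
0.155 78 [ 0.5396 -0.0871  0.1552] x range [0.5315 0.5478]
0.165 85 [ 0.5396 -0.0861  0.1651] x range [0.5321 0.5478]
0.175 15 [ 0.5393 -0.0849  0.1719] x range [0.5329 0.5435]
0.185 63 [ 0.5398 -0.0811  0.1886] x range [0.5256 0.5537]
0.195 389 [ 0.5394 -0.0822  0.1937] x range [0.5258 0.5542]
0.205 10 [ 0.536  -0.0871  0.2095] x range [0.5195 0.5608]
0.215 579 [ 0.5382 -0.0806  0.2164] x range [0.5112 0.5649]
0.225 972 [ 0.5379 -0.0802  0.2252] x range [0.5105 0.5647]
0.235 5846 [ 0.5404 -0.0918  0.2378] x range [0.5162 0.5614]
0.245 936 [ 0.5397 -0.0888  0.2449] x range [0.5133 0.565 ]
[[ 0.54   -0.085   0.125 ]
 [ 0.5407 -0.0914  0.125 ]]
```

View pics/w5c.png

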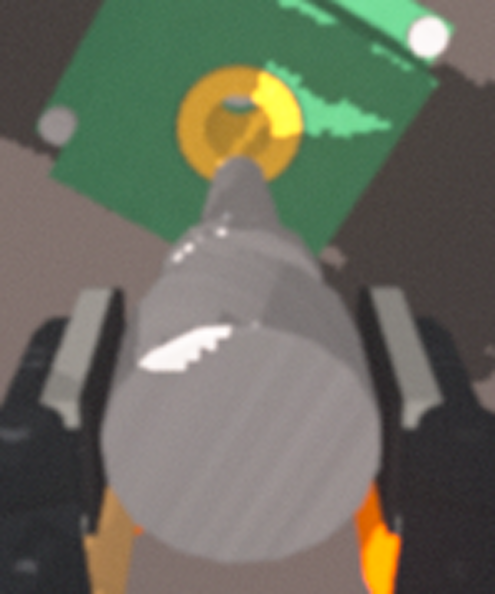

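Call:
{"api": "arm_command", "payload": {"series": [{"grip": 1,"x": 0.0005,"y": 0.0003,"z": 0.015,"wx": 0,"wy": 0,"wz": 0},{"grip": 1,"x": 0,"y": 0,"z": 0.02,"wx": 0,"wy": 0,"wz": 0},{"grip": 1,"x": 0,"y": 0,"z": 0.02,"wx": 0,"wy": 0,"wz": 0},{"grip": 1,"x": 0,"y": 0,"z": 0.015,"wx": 0,"wy": 0,"wz": 0},{"grip": 1,"x": 0,"y": 0,"z": 0.008,"wx": 0,"wy": 0,"wz": 0},{"grip": 1,"x": 0,"y": 0,"z": 0.005,"wx": 0,"wy": 0,"wz": 0},{"grip": 1,"x": 0,"y": 0,"z": 0,"wx": 0,"wy": 0,"wz": 0},{"grip": 1,"x": 0,"y": 0,"z": 0,"wx": 0,"wy": 0,"wz": 0},{"grip": 1,"x": 0,"y": 0,"z": 0,"wx": 0,"wy": 0,"wz": 0}]}}

```text
t: 8.28
tool_pos: [0.5398, -0.0919, 0.1273]
eef_rot: [-0.001, 0.671, 0.741, -0.0]
wrist_force: [-3.8, 1.4, -6.3]
grip_width: 0.0408
```

Run:
```python
from h import *
todo([.5398,-.0924,.112],1.67)
c=cam('wrist');save('w6',c['im'])
s=cam('scene');save('s6',s['im'][110:230,190:300],5)
```

```text
t 8.28 pos [ 0.5398 -0.0919  0.1273] yaw 1.6702 tilt [-2.4e-03  9.0e-04 -1.0e+00] w 0.0408 F [-3.8  1.4 -6.3]
tool delta [-0.0006 -0.      0.0153] norm 0.015
wz 0.0002
```

View pics/w6.png

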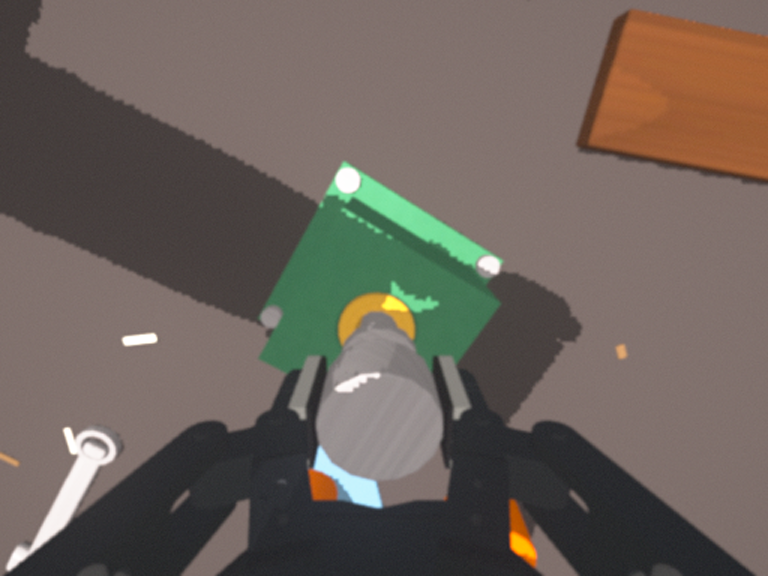

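View pics/s6.png

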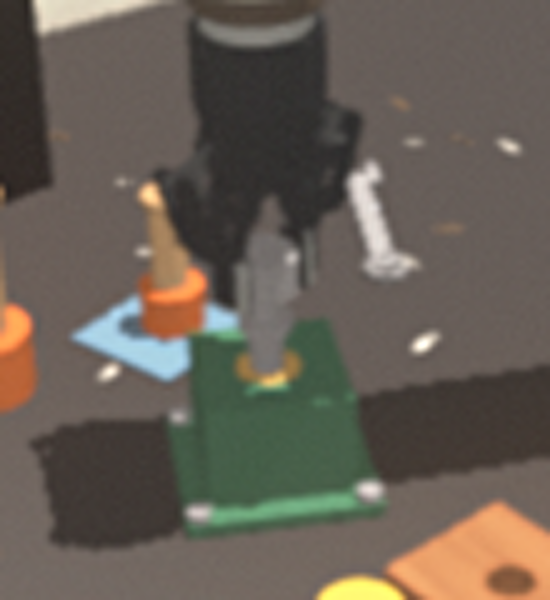

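Call:
{"api": "arm_command", "payload": {"series": [{"grip": 1,"x": 0.0003,"y": -0.0008,"z": 0.002,"wx": 0,"wy": 0,"wz": 0},{"grip": 1,"x": 0,"y": 0,"z": 0.002,"wx": 0,"wy": 0,"wz": 0},{"grip": 1,"x": 0,"y": 0,"z": 0.002,"wx": 0,"wy": 0,"wz": 0},{"grip": 1,"x": 0,"y": 0,"z": 0,"wx": 0,"wy": 0,"wz": 0},{"grip": 1,"x": 0,"y": 0,"z": 0,"wx": 0,"wy": 0,"wz": 0}]}}

```text
t: 8.8
tool_pos: [0.5395, -0.0921, 0.1223]
eef_rot: [-0.0, 0.671, 0.741, -0.0]
wrist_force: [-6.3, 2.4, -0.3]
grip_width: 0.0408
```

Call:
{"api": "arm_command", "payload": {"series": [{"grip": 1,"x": 0.0005,"y": -0.001,"z": 0,"wx": 0,"wy": 0,"wz": 0},{"grip": 1,"x": 0,"y": 0,"z": 0,"wx": 0,"wy": 0,"wz": 0},{"grip": 1,"x": 0,"y": 0,"z": 0,"wx": 0,"wy": 0,"wz": 0}]}}

```text
t: 9.05
tool_pos: [0.5392, -0.0919, 0.1222]
eef_rot: [0.001, 0.671, 0.741, 0.0]
wrist_force: [-3.7, 1.8, -0.3]
grip_width: 0.0409
```

Call:
{"api": "arm_command", "payload": {"series": [{"grip": 1,"x": 0.0006,"y": -0.001,"z": 0,"wx": 0,"wy": 0,"wz": 0},{"grip": 1,"x": 0,"y": 0,"z": 0.0015,"wx": 0,"wy": 0,"wz": 0},{"grip": 1,"x": 0,"y": 0,"z": 0,"wx": 0,"wy": 0,"wz": 0},{"grip": 1,"x": 0,"y": 0,"z": 0,"wx": 0,"wy": 0,"wz": 0}]}}

```text
t: 9.38
tool_pos: [0.5385, -0.0916, 0.12]
eef_rot: [0.001, 0.671, 0.741, 0.0]
wrist_force: [-0.2, -0.2, -4.1]
grip_width: 0.0409
```

Call:
{"api": "arm_command", "payload": {"series": [{"grip": 1,"x": 0,"y": 0,"z": 0.001,"wx": 0,"wy": 0,"wz": 0},{"grip": 1,"x": 0,"y": 0,"z": 0.001,"wx": 0,"wy": 0,"wz": 0},{"grip": 1,"x": 0,"y": 0,"z": 0.001,"wx": 0,"wy": 0,"wz": 0},{"grip": 1,"x": 0,"y": 0,"z": 0,"wx": 0,"wy": 0,"wz": 0}]}}

```text
t: 9.72
tool_pos: [0.5383, -0.0914, 0.1168]
eef_rot: [0.001, 0.671, 0.741, 0.0]
wrist_force: [1.0, 0.5, -4.6]
grip_width: 0.0406
```

Call:
{"api": "arm_command", "payload": {"series": [{"grip": 1,"x": 0,"y": 0,"z": 0.001,"wx": 0,"wy": 0,"wz": 0},{"grip": 1,"x": 0,"y": 0,"z": 0.001,"wx": 0,"wy": 0,"wz": 0},{"grip": 1,"x": 0,"y": 0,"z": 0,"wx": 0,"wy": 0,"wz": 0}]}}

```text
t: 9.97
tool_pos: [0.5384, -0.0915, 0.1156]
eef_rot: [0.001, 0.671, 0.741, 0.0]
wrist_force: [0.7, 0.8, 1.7]
grip_width: 0.0408
```

Call:
{"api": "arm_command", "payload": {"series": [{"grip": 0,"x": 0,"y": 0,"z": -0.0004,"wx": 0,"wy": 0,"wz": 0},{"grip": 0,"x": 0,"y": 0,"z": 0,"wx": 0,"wy": 0,"wz": 0},{"grip": 0,"x": 0,"y": 0,"z": 0,"wx": 0,"wy": 0,"wz": 0},{"grip": 0,"x": 0,"y": 0,"z": 0,"wx": 0,"wy": 0,"wz": 0},{"grip": 0,"x": 0,"y": 0,"z": 0,"wx": 0,"wy": 0,"wz": 0},{"grip": 0,"x": 0,"y": 0,"z": 0,"wx": 0,"wy": 0,"wz": 0}]}}

```text
t: 10.47
tool_pos: [0.5377, -0.0913, 0.1152]
eef_rot: [-0.0, 0.671, 0.741, -0.0]
wrist_force: [0.8, 0.2, 0.9]
grip_width: 0.0857
```

Run:
```python
from h import *
todo([.5398,-.0924,.24],1.67)
c=cam('wrist');save('w7',c['im'])
s=cam('scene');save('s7',s['im'][110:230,190:300],5)
```

```text
t 10.47 pos [ 0.5377 -0.0913  0.1152] yaw 1.6697 tilt [-0. -0. -1.] w 0.0857 F [0.8 0.2 0.9]
tool delta [-0.0013  0.002  -0.1248] norm 0.125
wz -0.0003
```

View pics/w7.png

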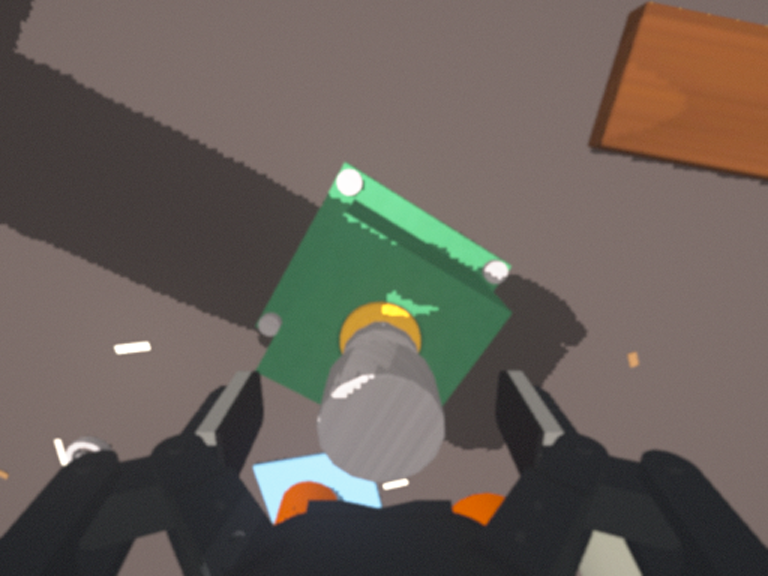

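View pics/s7.png

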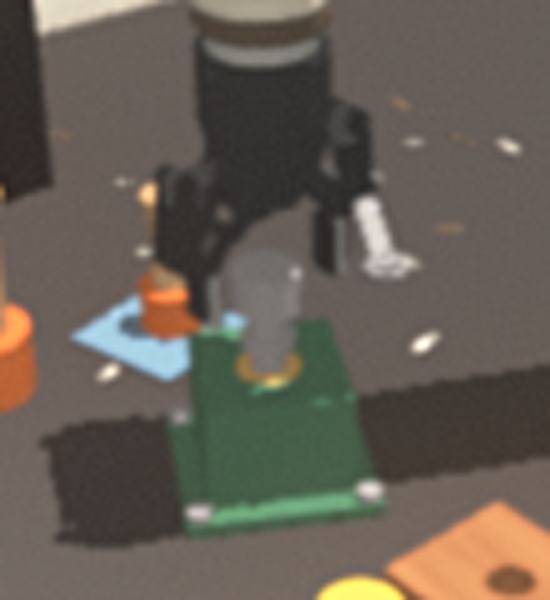

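Call:
{"api": "arm_command", "payload": {"series": [{"grip": 0,"x": 0,"y": 0,"z": -0.015,"wx": 0,"wy": 0,"wz": 0},{"grip": 0,"x": 0,"y": 0,"z": -0.03,"wx": 0,"wy": 0,"wz": 0},{"grip": 0,"x": 0,"y": 0,"z": -0.035,"wx": 0,"wy": 0,"wz": 0},{"grip": 0,"x": 0,"y": 0,"z": -0.035,"wx": 0,"wy": 0,"wz": 0},{"grip": 0,"x": -0.02,"y": 0,"z": -0.02,"wx": 0,"wy": 0,"wz": 0},{"grip": 0,"x": -0.035,"y": -0.01,"z": 0,"wx": 0,"wy": 0,"wz": 0},{"grip": 0,"x": -0.035,"y": -0.01,"z": 0,"wx": 0,"wy": 0,"wz": 0},{"grip": 0,"x": -0.035,"y": -0.01,"z": 0,"wx": 0,"wy": 0,"wz": 0},{"grip": 0,"x": -0.035,"y": -0.01,"z": 0,"wx": 0,"wy": 0,"wz": 0},{"grip": 0,"x": -0.03,"y": -0.01,"z": 0,"wx": 0,"wy": 0,"wz": 0},{"grip": 0,"x": 0,"y": 0,"z": 0,"wx": 0,"wy": 0,"wz": 0},{"grip": 0,"x": 0,"y": 0,"z": 0,"wx": 0,"wy": 0,"wz": 0}]}}

```text
t: 11.57
tool_pos: [0.5062, -0.2866, 0.2499]
eef_rot: [-0.0, 0.672, 0.74, 0.0]
wrist_force: [-0.2, 0.5, 0.5]
grip_width: 0.0854
```

Run:
```python
from h import *
import pickle
todo([.502,-.269,.057],1.67)
c=cam('wrist');save('w8',c['im']);pickle.dump(c,open('w8.pkl','wb'))
P=cloud(c)
for r in env.outline_of('wrist','knocker_mid')[:3]:
    m=r['pixels']&(c['d']>0);print(r['p'],r['position'],np.round(np.median(P[m],0),4),np.percentile(P[m][:,2],97))
for xy,z in (([.502,-.269],.107),([.539,-.0925],.147)):
    try: disc(c,xy,z)
    except Exception as e: print(e)
```

```text
t 11.57 pos [ 0.5062 -0.2866  0.2499] yaw 1.6669 tilt [-3.e-04  6.e-04 -1.e+00] w 0.0854 F [-0.2  0.5  0.5]
tool delta [ 0.0178 -0.0025  0.1929] norm 0.194
wz -0.0031
0.71 [249.5, 162.2] [ 0.5015 -0.265   0.1054] 0.10734119136948746
0.61 [367.9, 189.4] [ 0.6323 -0.2762  0.1131] 0.14787083081612715
OpenCV(4.12.0) /io/opencv/modules/imgproc/src/shapedescr.cpp:201: error: (-215:Assertion failed) count >= 0 && (depth == CV_32F || depth == CV_32S) in function 'minEnclosingCircle'

n 0 mean [nan nan nan] circ 0.0 0.0 r 0.0 rect [array([0., 0.]), array([0., 0.]), np.float64(0.0)]h.py:31: RuntimeWarning: Mean of empty slice.
  p=P[k].astype(np.float32);(cx,cy),r=cv2.minEnclosingCircle(p[:,:2]);print('n',len(p),'mean',np.round(p.mean(0),4),'circ',round(cx,4),round(cy,4),'r',round(r,4),'rect',[np.round(q,4) for q in cv2.minAreaRect(p[:,:2])]);return k
  ret = um.true_divide(
```

View pics/w8.png

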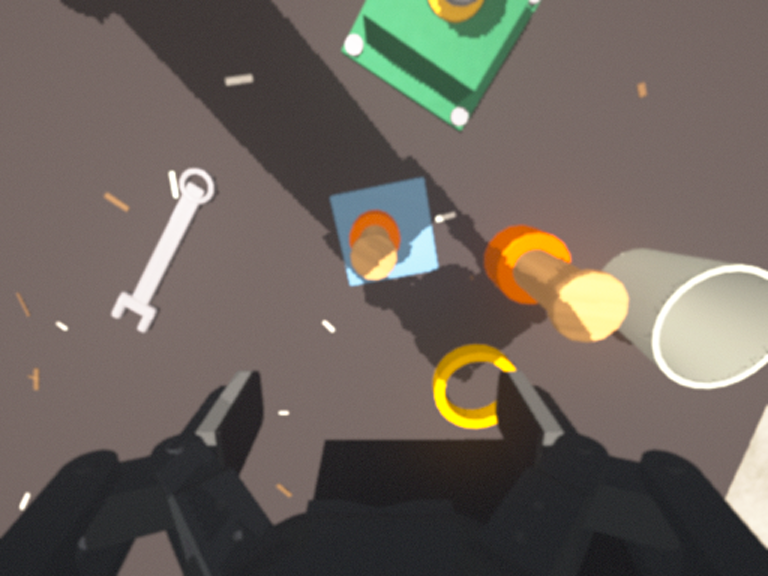

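```bash
sed -i 's/minEnclosingCircle(p\[:,:2\])/minEnclosingCircle(np.ascontiguousarray(p[:,:2]))/; s/minAreaRect(p\[:,:2\])/minAreaRect(np.ascontiguousarray(p[:,:2]))/' h.py
python3 - <<'E'
from h import *
import pickle
c=pickle.load(open('w8.pkl','rb'))
disc(c,[.502,-.267],.1065,.004,.025)
hsv=cv2.cvtColor(c['im'],cv2.COLOR_RGB2HSV)
k=(hsv[...,0]>90)&(hsv[...,0]<120)&(hsv[...,1]>70);k[250:]=0
n,l,st,_=cv2.connectedComponentsWithStats(k.astype(np.uint8));i=1+np.argmax(st[1:,4])
v,u=np.where(l==i);p=ray(c,np.c_[u,v],.004)[:,:2].astype(np.float32);r=cv2.minAreaRect(p);print(r, cv2.boxPoints(r))
E
```

```text
n 739 mean [ 0.5016 -0.2705  0.1062] circ 0.5015 -0.2714 r 0.0171 rect [array([ 0.5017, -0.2709]), array([0.0329, 0.0328]), np.float64(77.3946)]
((0.5116891860961914, -0.2699183523654938), (0.0880722776055336, 0.08796416223049164), 16.941482543945312) [[ 0.45674792 -0.24067688]
 [ 0.4823802  -0.32482365]
 [ 0.5666305  -0.29915982]
 [ 0.54099816 -0.21501306]]
```

Call:
{"api": "arm_command", "payload": {"series": [{"grip": 0,"x": 0.0163,"y": -0.0031,"z": 0.01,"wx": 0,"wy": 0,"wz": 0},{"grip": 0,"x": 0,"y": 0,"z": 0.03,"wx": 0,"wy": 0,"wz": 0},{"grip": 0,"x": 0,"y": 0,"z": 0.035,"wx": 0,"wy": 0,"wz": 0},{"grip": 0,"x": 0,"y": 0,"z": 0.035,"wx": 0,"wy": 0,"wz": 0},{"grip": 0,"x": 0,"y": 0,"z": 0.03,"wx": 0,"wy": 0,"wz": 0},{"grip": 0,"x": 0,"y": 0,"z": 0.025,"wx": 0,"wy": 0,"wz": 0},{"grip": 0,"x": 0,"y": 0,"z": 0.015,"wx": 0,"wy": 0,"wz": 0},{"grip": 0,"x": 0,"y": 0,"z": 0.01,"wx": 0,"wy": 0,"wz": 0},{"grip": 0,"x": 0,"y": 0,"z": 0,"wx": 0,"wy": 0,"wz": 0},{"grip": 0,"x": 0,"y": 0,"z": 0,"wx": 0,"wy": 0,"wz": 0}]}}

```text
t: 12.5
tool_pos: [0.5026, -0.2687, 0.0607]
eef_rot: [0.0, 0.671, 0.742, 0.0]
wrist_force: [0.1, 0.1, 0.5]
grip_width: 0.0852
```

Run:
```python
from h import *
todo([.5016,-.2707,.058],1.67)
c=cam('wrist');save('w9',c['im'])
```

```text
t 12.5 pos [ 0.5026 -0.2687  0.0607] yaw 1.671 tilt [ 3.e-04 -1.e-04 -1.e+00] w 0.0852 F [0.1 0.1 0.5]
tool delta [-0.0018 -0.0012  0.0027] norm 0.003
wz 0.001
```

View pics/w9.png

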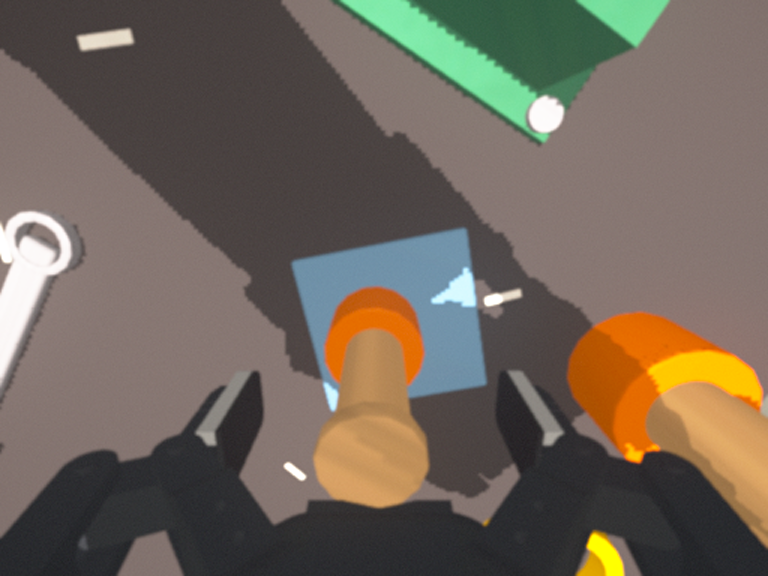

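Call:
{"api": "arm_command", "payload": {"series": [{"grip": 0,"x": -0.0018,"y": -0.0012,"z": 0.002,"wx": 0,"wy": 0,"wz": 0},{"grip": 1,"x": 0,"y": 0,"z": 0,"wx": 0,"wy": 0,"wz": 0},{"grip": 1,"x": 0,"y": 0,"z": 0,"wx": 0,"wy": 0,"wz": 0},{"grip": 1,"x": 0,"y": 0,"z": 0,"wx": 0,"wy": 0,"wz": 0},{"grip": 1,"x": 0,"y": 0,"z": 0,"wx": 0,"wy": 0,"wz": 0},{"grip": 1,"x": 0,"y": 0,"z": 0,"wx": 0,"wy": 0,"wz": 0},{"grip": 1,"x": 0,"y": 0,"z": 0,"wx": 0,"wy": 0,"wz": 0},{"grip": 1,"x": 0,"y": 0,"z": 0,"wx": 0,"wy": 0,"wz": 0}], "squeeze": 80}}

```text
t: 13.22
tool_pos: [0.5012, -0.2716, 0.0586]
eef_rot: [0.0, 0.671, 0.741, -0.0]
wrist_force: [-0.8, -0.1, 3.0]
grip_width: 0.028
```

Run:
```python
from h import *
todo([.5394,-.0922,.24],1.67)
```

```text
t 13.22 pos [ 0.5012 -0.2716  0.0586] yaw 1.6698 tilt [ 2.e-04 -5.e-04 -1.e+00] w 0.028 F [-0.8 -0.1  3. ]
tool delta [ 0.1746  0.0558 -0.1814] norm 0.258
wz -0.0002
```

Call:
{"api": "arm_command", "payload": {"series": [{"grip": 1,"x": 0,"y": 0,"z": -0.01,"wx": 0,"wy": 0,"wz": 0},{"grip": 1,"x": 0,"y": 0,"z": -0.025,"wx": 0,"wy": 0,"wz": 0},{"grip": 1,"x": 0,"y": 0,"z": -0.035,"wx": 0,"wy": 0,"wz": 0},{"grip": 1,"x": 0,"y": 0,"z": -0.035,"wx": 0,"wy": 0,"wz": 0},{"grip": 1,"x": 0,"y": 0,"z": -0.035,"wx": 0,"wy": 0,"wz": 0},{"grip": 1,"x": 0.02,"y": 0.006,"z": -0.025,"wx": 0,"wy": 0,"wz": 0},{"grip": 1,"x": 0.03,"y": 0.01,"z": -0.015,"wx": 0,"wy": 0,"wz": 0},{"grip": 1,"x": 0.035,"y": 0.011,"z": 0,"wx": 0,"wy": 0,"wz": 0},{"grip": 1,"x": 0.035,"y": 0.011,"z": 0,"wx": 0,"wy": 0,"wz": 0},{"grip": 1,"x": 0.03,"y": 0.01,"z": 0,"wx": 0,"wy": 0,"wz": 0},{"grip": 1,"x": 0.0246,"y": 0.0078,"z": 0,"wx": 0,"wy": 0,"wz": 0},{"grip": 1,"x": 0,"y": 0,"z": 0,"wx": 0,"wy": 0,"wz": 0}]}}

```text
t: 14.22
tool_pos: [0.5393, -0.0871, 0.2379]
eef_rot: [-0.001, 0.669, 0.743, 0.001]
wrist_force: [-0.0, 0.1, -3.6]
grip_width: 0.0279
```

Run:
```python
from h import *
import pickle
todo([.5394,-.0922,.24],1.67)
c=cam('wrist');save('w10',c['im']);pickle.dump(c,open('w10.pkl','wb'))
s=cam('scene');save('s10',s['im'][90:230,180:300],4.5);pickle.dump(s,open('s10.pkl','wb'))
P=cloud(s)
k=(np.hypot(P[...,0]-.54,P[...,1]+.092)<.04)&(s['d']>0)&(P[...,2]>.082)
for z in np.arange(.085,.3,.01):
    q=P[k&(abs(P[...,2]-z)<.005)]
    if len(q)>3: print(round(z,3),len(q),q.mean(0).round(4))
```

```text
t 14.22 pos [ 0.5393 -0.0871  0.2379] yaw 1.6746 tilt [-8.0e-04  3.3e-03 -1.0e+00] w 0.0279 F [-0.   0.1 -3.6]
tool delta [-0.0051 -0.0004 -0.0021] norm 0.006
wz 0.0046
0.085 26 [ 0.5399 -0.0857  0.0849]
0.095 14 [ 0.5441 -0.0822  0.0969]
0.105 51 [ 0.5418 -0.0865  0.1041]
0.115 8 [ 0.5418 -0.0862  0.113 ]
0.125 32 [ 0.5463 -0.0796  0.1259]
0.135 39 [ 0.5459 -0.0789  0.135 ]
0.145 111 [ 0.54   -0.0885  0.1466]
0.185 30 [ 0.5465 -0.0749  0.1868]
0.195 48 [ 0.5473 -0.0738  0.195 ]
0.205 53 [ 0.5471 -0.0738  0.205 ]
0.215 93 [ 0.5437 -0.0799  0.2162]
0.225 29 [ 0.5436 -0.0805  0.2249]
0.235 28 [ 0.5428 -0.0796  0.2349]
0.245 49 [ 0.5418 -0.0799  0.2453]
0.255 60 [ 0.5448 -0.0802  0.255 ]
0.265 66 [ 0.5458 -0.0802  0.2654]
0.275 52 [ 0.5425 -0.0801  0.2747]
0.285 98 [ 0.5357 -0.0812  0.2863]
0.295 66 [ 0.5408 -0.0837  0.2945]
```

View pics/w10.png

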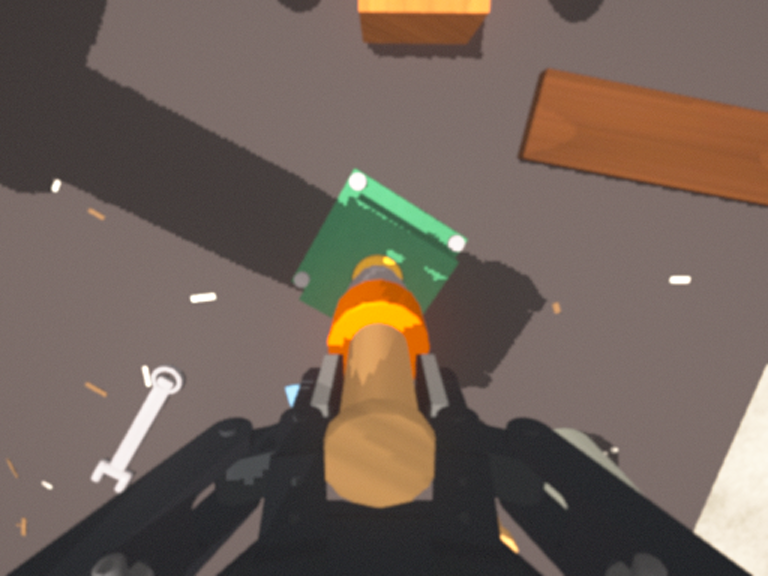

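View pics/s10.png

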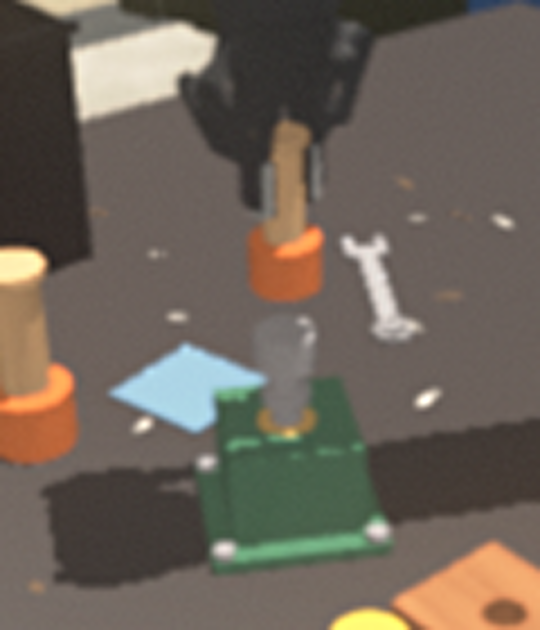

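Call:
{"api": "arm_command", "payload": {"series": [{"grip": 1,"x": 0,"y": 0,"z": 0.01,"wx": 0,"wy": 0,"wz": 0},{"grip": 1,"x": 0,"y": 0,"z": 0.01,"wx": 0,"wy": 0,"wz": 0},{"grip": 1,"x": 0,"y": 0,"z": 0.005,"wx": 0,"wy": 0,"wz": 0},{"grip": 1,"x": 0,"y": 0,"z": 0,"wx": 0,"wy": 0,"wz": 0},{"grip": 1,"x": 0,"y": 0,"z": 0,"wx": 0,"wy": 0,"wz": 0}]}}

```text
t: 14.73
tool_pos: [0.5387, -0.0925, 0.2122]
eef_rot: [-0.001, 0.672, 0.741, -0.0]
wrist_force: [-0.2, -0.7, -2.6]
grip_width: 0.0279
```

Run:
```python
from h import *
import pickle
todo([.5394,-.0922,.202],1.67)
s=cam('scene');save('s11',s['im'][90:230,180:300],4.5)
c=cam('wrist');P=cloud(c);hsv=cv2.cvtColor(c['im'],cv2.COLOR_RGB2HSV)
k=(np.hypot(P[...,0]-.54,P[...,1]+.08)<.05)&(c['d']>0)
for z in (.098,.105,.115,.125,.135,.145,.165,.175,.185,.195,.26,.262,.264):
    q=P[k&(abs(P[...,2]-z)<.004)]
    if len(q)>3: print(z,len(q),q.mean(0).round(4),np.percentile(q[:,0],[3,97]).round(4),'ymax',np.percentile(q[:,1],97).round(4))
```

```text
t 14.73 pos [ 0.5387 -0.0925  0.2122] yaw 1.6687 tilt [-1.9e-03  7.0e-04 -1.0e+00] w 0.0279 F [-0.2 -0.7 -2.6]
tool delta [0.0002 0.0008 0.0102] norm 0.01
wz -0.0013
0.098 52 [ 0.538  -0.0782  0.0989] [0.5276 0.5494] ymax -0.0765
0.105 17 [ 0.5377 -0.0778  0.1019] [0.5286 0.5453] ymax -0.0766
0.125 82 [ 0.5379 -0.0761  0.1251] [0.5213 0.5572] ymax -0.0724
0.135 104 [ 0.5381 -0.0755  0.1352] [0.5219 0.5551] ymax -0.0725
0.145 84 [ 0.5375 -0.0749  0.1439] [0.5236 0.553 ] ymax -0.0725
0.165 163 [ 0.5381 -0.0732  0.1651] [0.5197 0.5578] ymax -0.0695
0.175 190 [ 0.5375 -0.0734  0.1751] [0.5193 0.5584] ymax -0.0695
0.185 246 [ 0.5379 -0.074   0.1857] [0.5191 0.5592] ymax -0.0694
0.195 488 [ 0.5366 -0.0825  0.1927] [0.5202 0.5572] ymax -0.072
0.26 6038 [ 0.5401 -0.0873  0.2603] [0.502  0.5766] ymax -0.0758
0.262 6535 [ 0.5401 -0.0876  0.2613] [0.4996 0.5792] ymax -0.0757
0.264 7059 [ 0.5403 -0.0884  0.2632] [0.4978 0.5831] ymax -0.0758
```

View pics/s11.png

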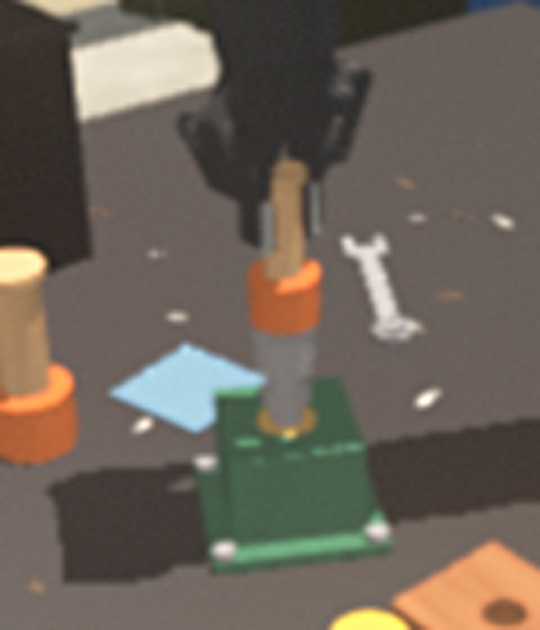

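Knocker sits squarely above the head with about a 10 mm gap. Creeping down.

Call:
{"api": "arm_command", "payload": {"series": [{"grip": 1,"x": 0,"y": 0,"z": 0.002,"wx": 0,"wy": 0,"wz": 0},{"grip": 1,"x": 0,"y": 0,"z": 0.002,"wx": 0,"wy": 0,"wz": 0},{"grip": 1,"x": 0,"y": 0,"z": 0.001,"wx": 0,"wy": 0,"wz": 0},{"grip": 1,"x": 0,"y": 0,"z": 0.001,"wx": 0,"wy": 0,"wz": 0},{"grip": 1,"x": 0,"y": 0,"z": 0.0005,"wx": 0,"wy": 0,"wz": 0},{"grip": 1,"x": 0,"y": 0,"z": 0,"wx": 0,"wy": 0,"wz": 0}]}}

```text
t: 15.33
tool_pos: [0.5392, -0.092, 0.2066]
eef_rot: [-0.0, 0.671, 0.741, -0.0]
wrist_force: [-0.1, 0.1, -2.4]
grip_width: 0.0283
```

Call:
{"api": "arm_command", "payload": {"series": [{"grip": 1,"x": 0,"y": 0,"z": 0.0005,"wx": 0,"wy": 0,"wz": 0},{"grip": 1,"x": 0,"y": 0,"z": 0.0005,"wx": 0,"wy": 0,"wz": 0},{"grip": 1,"x": 0,"y": 0,"z": 0.0005,"wx": 0,"wy": 0,"wz": 0},{"grip": 1,"x": 0,"y": 0,"z": 0.0005,"wx": 0,"wy": 0,"wz": 0}]}}

```text
t: 15.67
tool_pos: [0.5393, -0.092, 0.2047]
eef_rot: [0.0, 0.671, 0.741, 0.0]
wrist_force: [0.0, 1.2, -2.7]
grip_width: 0.0279
```

Call:
{"api": "arm_command", "payload": {"series": [{"grip": 1,"x": 0,"y": 0,"z": 0.0005,"wx": 0,"wy": 0,"wz": 0},{"grip": 1,"x": 0,"y": 0,"z": 0.0005,"wx": 0,"wy": 0,"wz": 0},{"grip": 1,"x": 0,"y": 0,"z": 0.0005,"wx": 0,"wy": 0,"wz": 0}]}}

```text
t: 15.92
tool_pos: [0.5393, -0.0921, 0.2031]
eef_rot: [-0.0, 0.671, 0.741, -0.0]
wrist_force: [-0.7, -0.7, -2.5]
grip_width: 0.0276
```

Call:
{"api": "arm_command", "payload": {"series": [{"grip": 1,"x": 0,"y": 0,"z": 0.0005,"wx": 0,"wy": 0,"wz": 0},{"grip": 1,"x": 0,"y": 0,"z": 0.0005,"wx": 0,"wy": 0,"wz": 0}]}}

```text
t: 16.08
tool_pos: [0.5394, -0.0921, 0.2022]
eef_rot: [0.0, 0.671, 0.741, 0.0]
wrist_force: [0.4, 0.2, 0.4]
grip_width: 0.0278
```

Call:
{"api": "arm_command", "payload": {"series": [{"grip": 1,"x": 0,"y": 0,"z": 0.0005,"wx": 0,"wy": 0,"wz": 0},{"grip": 1,"x": 0,"y": 0,"z": 0.0005,"wx": 0,"wy": 0,"wz": 0}]}}

```text
t: 16.25
tool_pos: [0.5397, -0.0923, 0.202]
eef_rot: [0.001, 0.671, 0.741, 0.0]
wrist_force: [-1.3, 0.5, 2.3]
grip_width: 0.0281
```

Call:
{"api": "arm_command", "payload": {"series": [{"grip": 1,"x": 0,"y": 0,"z": 0.0005,"wx": 0,"wy": 0,"wz": 0},{"grip": 1,"x": 0,"y": 0,"z": 0.0005,"wx": 0,"wy": 0,"wz": 0}]}}

```text
t: 16.42
tool_pos: [0.5398, -0.0923, 0.2013]
eef_rot: [0.001, 0.671, 0.741, 0.0]
wrist_force: [-0.7, 0.4, 5.0]
grip_width: 0.0279
```

Call:
{"api": "arm_command", "payload": {"series": [{"grip": 1,"x": 0,"y": 0,"z": 0.0005,"wx": 0,"wy": 0,"wz": 0},{"grip": 1,"x": 0,"y": 0,"z": 0.0005,"wx": 0,"wy": 0,"wz": 0},{"grip": 1,"x": 0,"y": 0,"z": 0.0005,"wx": 0,"wy": 0,"wz": 0}]}}

```text
t: 16.67
tool_pos: [0.5398, -0.0923, 0.1995]
eef_rot: [0.001, 0.671, 0.741, 0.0]
wrist_force: [-0.8, -0.1, 4.6]
grip_width: 0.0278
```

Call:
{"api": "arm_command", "payload": {"series": [{"grip": 1,"x": 0,"y": 0,"z": 0.0005,"wx": 0,"wy": 0,"wz": 0},{"grip": 1,"x": 0,"y": 0,"z": 0.0005,"wx": 0,"wy": 0,"wz": 0},{"grip": 1,"x": 0,"y": 0,"z": 0.0005,"wx": 0,"wy": 0,"wz": 0}]}}

```text
t: 16.92
tool_pos: [0.5398, -0.0922, 0.1979]
eef_rot: [0.001, 0.671, 0.741, 0.0]
wrist_force: [-2.0, 0.6, 6.0]
grip_width: 0.0284
```

Creeping at about 6 mm/s under roughly 8 N. I'll keep the same pace and watch for the stop.

Call:
{"api": "arm_command", "payload": {"series": [{"grip": 1,"x": 0,"y": 0,"z": 0.0005,"wx": 0,"wy": 0,"wz": 0},{"grip": 1,"x": 0,"y": 0,"z": 0.0005,"wx": 0,"wy": 0,"wz": 0},{"grip": 1,"x": 0,"y": 0,"z": 0.0005,"wx": 0,"wy": 0,"wz": 0},{"grip": 1,"x": 0,"y": 0,"z": 0.0005,"wx": 0,"wy": 0,"wz": 0}]}}

```text
t: 17.25
tool_pos: [0.5397, -0.0922, 0.1957]
eef_rot: [0.001, 0.671, 0.741, 0.0]
wrist_force: [-1.0, -0.5, 4.4]
grip_width: 0.0277
```

Call:
{"api": "arm_command", "payload": {"series": [{"grip": 1,"x": 0,"y": 0,"z": 0.0005,"wx": 0,"wy": 0,"wz": 0},{"grip": 1,"x": 0,"y": 0,"z": 0.0005,"wx": 0,"wy": 0,"wz": 0},{"grip": 1,"x": 0,"y": 0,"z": 0.0005,"wx": 0,"wy": 0,"wz": 0}]}}

```text
t: 17.5
tool_pos: [0.5396, -0.0921, 0.1939]
eef_rot: [0.0, 0.671, 0.741, 0.0]
wrist_force: [-0.0, -0.3, 4.8]
grip_width: 0.0278
```

Call:
{"api": "arm_command", "payload": {"series": [{"grip": 1,"x": 0,"y": 0,"z": 0.0005,"wx": 0,"wy": 0,"wz": 0},{"grip": 1,"x": 0,"y": 0,"z": 0.0005,"wx": 0,"wy": 0,"wz": 0},{"grip": 1,"x": 0,"y": 0,"z": 0.0005,"wx": 0,"wy": 0,"wz": 0}]}}

```text
t: 17.75
tool_pos: [0.5395, -0.0921, 0.1923]
eef_rot: [0.0, 0.671, 0.741, 0.0]
wrist_force: [0.3, -0.9, 5.3]
grip_width: 0.028
```

Call:
{"api": "arm_command", "payload": {"series": [{"grip": 1,"x": 0,"y": 0,"z": 0.0005,"wx": 0,"wy": 0,"wz": 0},{"grip": 1,"x": 0,"y": 0,"z": 0.0005,"wx": 0,"wy": 0,"wz": 0},{"grip": 1,"x": 0,"y": 0,"z": 0.0005,"wx": 0,"wy": 0,"wz": 0}]}}

```text
t: 18.0
tool_pos: [0.5394, -0.092, 0.1907]
eef_rot: [0.0, 0.671, 0.741, 0.0]
wrist_force: [0.7, 0.4, 4.4]
grip_width: 0.0284
```

Call:
{"api": "arm_command", "payload": {"series": [{"grip": 1,"x": 0,"y": 0,"z": 0.0005,"wx": 0,"wy": 0,"wz": 0},{"grip": 1,"x": 0,"y": 0,"z": 0.0005,"wx": 0,"wy": 0,"wz": 0},{"grip": 1,"x": 0,"y": 0,"z": 0.0005,"wx": 0,"wy": 0,"wz": 0}]}}

```text
t: 18.25
tool_pos: [0.5393, -0.092, 0.1892]
eef_rot: [0.0, 0.671, 0.741, 0.0]
wrist_force: [-0.0, -0.2, 4.2]
grip_width: 0.0278
```

Call:
{"api": "arm_command", "payload": {"series": [{"grip": 1,"x": 0,"y": 0,"z": 0.0005,"wx": 0,"wy": 0,"wz": 0},{"grip": 1,"x": 0,"y": 0,"z": 0.0005,"wx": 0,"wy": 0,"wz": 0}]}}

```text
t: 18.42
tool_pos: [0.5393, -0.0921, 0.1881]
eef_rot: [-0.0, 0.671, 0.741, 0.0]
wrist_force: [0.3, 0.8, 4.3]
grip_width: 0.0276
```

Call:
{"api": "arm_command", "payload": {"series": [{"grip": 1,"x": 0,"y": 0,"z": 0.0005,"wx": 0,"wy": 0,"wz": 0},{"grip": 1,"x": 0,"y": 0,"z": 0.0005,"wx": 0,"wy": 0,"wz": 0},{"grip": 1,"x": 0,"y": 0,"z": 0.0005,"wx": 0,"wy": 0,"wz": 0}]}}

```text
t: 18.67
tool_pos: [0.5393, -0.0921, 0.1866]
eef_rot: [-0.0, 0.671, 0.741, -0.0]
wrist_force: [-0.3, -0.5, 4.6]
grip_width: 0.0282
```

Call:
{"api": "arm_command", "payload": {"series": [{"grip": 1,"x": 0,"y": 0,"z": 0.0005,"wx": 0,"wy": 0,"wz": 0},{"grip": 1,"x": 0,"y": 0,"z": 0.0005,"wx": 0,"wy": 0,"wz": 0}]}}

```text
t: 18.83
tool_pos: [0.5393, -0.0921, 0.1857]
eef_rot: [0.0, 0.671, 0.741, 0.0]
wrist_force: [-0.1, -0.4, 4.7]
grip_width: 0.0279
```

Call:
{"api": "arm_command", "payload": {"series": [{"grip": 1,"x": 0,"y": 0,"z": 0.0005,"wx": 0,"wy": 0,"wz": 0},{"grip": 1,"x": 0,"y": 0,"z": 0.0005,"wx": 0,"wy": 0,"wz": 0},{"grip": 1,"x": 0,"y": 0,"z": 0.0005,"wx": 0,"wy": 0,"wz": 0}]}}

```text
t: 19.08
tool_pos: [0.5393, -0.0921, 0.1843]
eef_rot: [0.0, 0.671, 0.741, 0.0]
wrist_force: [0.2, 0.4, 4.7]
grip_width: 0.028
```

Call:
{"api": "arm_command", "payload": {"series": [{"grip": 1,"x": 0,"y": 0,"z": 0.0005,"wx": 0,"wy": 0,"wz": 0},{"grip": 1,"x": 0,"y": 0,"z": 0.0005,"wx": 0,"wy": 0,"wz": 0}]}}

```text
t: 19.25
tool_pos: [0.5394, -0.0921, 0.1833]
eef_rot: [0.0, 0.671, 0.741, -0.0]
wrist_force: [-0.5, -0.4, 4.7]
grip_width: 0.0282
```

Call:
{"api": "arm_command", "payload": {"series": [{"grip": 1,"x": 0,"y": 0,"z": 0.0005,"wx": 0,"wy": 0,"wz": 0},{"grip": 1,"x": 0,"y": 0,"z": 0.0005,"wx": 0,"wy": 0,"wz": 0},{"grip": 1,"x": 0,"y": 0,"z": 0.0005,"wx": 0,"wy": 0,"wz": 0}]}}

```text
t: 19.5
tool_pos: [0.5394, -0.0921, 0.1818]
eef_rot: [0.0, 0.671, 0.741, -0.0]
wrist_force: [0.4, 0.5, 5.6]
grip_width: 0.028
```

Call:
{"api": "arm_command", "payload": {"series": [{"grip": 1,"x": 0,"y": 0,"z": 0.0005,"wx": 0,"wy": 0,"wz": 0},{"grip": 1,"x": 0,"y": 0,"z": 0.0005,"wx": 0,"wy": 0,"wz": 0}]}}

```text
t: 19.67
tool_pos: [0.5395, -0.0922, 0.1811]
eef_rot: [0.0, 0.671, 0.741, 0.0]
wrist_force: [0.2, 0.9, 7.7]
grip_width: 0.0279
```

Force is rising (about 10 N) at 20 mm of travel, so either the catch or the stop. Going on in small steps.

Call:
{"api": "arm_command", "payload": {"series": [{"grip": 1,"x": 0,"y": 0,"z": 0.0005,"wx": 0,"wy": 0,"wz": 0},{"grip": 1,"x": 0,"y": 0,"z": 0,"wx": 0,"wy": 0,"wz": 0}]}}

```text
t: 19.83
tool_pos: [0.5396, -0.0923, 0.181]
eef_rot: [0.0, 0.671, 0.741, 0.0]
wrist_force: [-1.6, -0.2, 8.0]
grip_width: 0.0277
```

Call:
{"api": "arm_command", "payload": {"series": [{"grip": 1,"x": 0,"y": 0,"z": 0.0005,"wx": 0,"wy": 0,"wz": 0},{"grip": 1,"x": 0,"y": 0,"z": 0,"wx": 0,"wy": 0,"wz": 0}]}}

```text
t: 20.0
tool_pos: [0.5398, -0.0924, 0.181]
eef_rot: [0.001, 0.671, 0.741, 0.0]
wrist_force: [-1.4, 0.9, 9.1]
grip_width: 0.0278
```

Call:
{"api": "arm_command", "payload": {"series": [{"grip": 1,"x": 0,"y": 0,"z": 0.0005,"wx": 0,"wy": 0,"wz": 0},{"grip": 1,"x": 0,"y": 0,"z": 0.0005,"wx": 0,"wy": 0,"wz": 0},{"grip": 1,"x": 0,"y": 0,"z": 0,"wx": 0,"wy": 0,"wz": 0}]}}

```text
t: 20.25
tool_pos: [0.5402, -0.0925, 0.1809]
eef_rot: [0.001, 0.671, 0.741, 0.0]
wrist_force: [-2.1, -0.1, 14.1]
grip_width: 0.028
```

Call:
{"api": "arm_command", "payload": {"series": [{"grip": 1,"x": 0,"y": 0,"z": 0.0005,"wx": 0,"wy": 0,"wz": 0},{"grip": 1,"x": 0,"y": 0,"z": 0.0005,"wx": 0,"wy": 0,"wz": 0},{"grip": 1,"x": 0,"y": 0,"z": 0,"wx": 0,"wy": 0,"wz": 0}]}}

```text
t: 20.5
tool_pos: [0.5406, -0.0927, 0.1808]
eef_rot: [0.002, 0.671, 0.741, 0.0]
wrist_force: [-4.1, 0.8, 17.1]
grip_width: 0.0278
```

At about 20 N there's no further motion: hard stop after about 20.5 mm of travel. Backing off and lifting.

Call:
{"api": "arm_command", "payload": {"series": [{"grip": 1,"x": 0,"y": 0,"z": -0.001,"wx": 0,"wy": 0,"wz": 0},{"grip": 1,"x": 0,"y": 0,"z": -0.002,"wx": 0,"wy": 0,"wz": 0},{"grip": 1,"x": 0,"y": 0,"z": -0.004,"wx": 0,"wy": 0,"wz": 0},{"grip": 1,"x": 0,"y": 0,"z": -0.01,"wx": 0,"wy": 0,"wz": 0},{"grip": 1,"x": 0,"y": 0,"z": -0.015,"wx": 0,"wy": 0,"wz": 0},{"grip": 1,"x": 0,"y": 0,"z": -0.015,"wx": 0,"wy": 0,"wz": 0},{"grip": 1,"x": 0,"y": 0,"z": -0.005,"wx": 0,"wy": 0,"wz": 0},{"grip": 1,"x": 0,"y": 0,"z": 0,"wx": 0,"wy": 0,"wz": 0},{"grip": 1,"x": 0,"y": 0,"z": 0,"wx": 0,"wy": 0,"wz": 0}]}}

```text
t: 21.25
tool_pos: [0.5389, -0.0919, 0.2289]
eef_rot: [-0.001, 0.671, 0.741, -0.0]
wrist_force: [-1.2, 1.1, -2.5]
grip_width: 0.0277
```

Run:
```python
from h import *
todo([.509,-.270,.23],1.67)
s=cam('scene');save('s12',s['im'][90:230,180:300],4.5)
P=cloud(s);k=(np.hypot(P[...,0]-.54,P[...,1]+.092)<.03)&(s['d']>0)&(P[...,2]>.082)&(P[...,2]<.16)
print('head top',np.percentile(P[k][:,2],[90,99]))
c=cam('wrist');save('w12',c['im']);P=cloud(c)
k=(np.hypot(P[...,0]-.54,P[...,1]+.08)<.05)&(c['d']>0)
for z in (.105,.11,.115,.12,.125,.13,.19,.20,.21):
    q=P[k&(abs(P[...,2]-z)<.004)]
    if len(q)>3: print(z,len(q),q.mean(0).round(4),np.percentile(q[:,0],[3,97]).round(4),'ymax',np.percentile(q[:,1],97).round(4))
```

```text
t 21.25 pos [ 0.5389 -0.0919  0.2289] yaw 1.6698 tilt [-1.2e-03  4.0e-04 -1.0e+00] w 0.0277 F [-1.2  1.1 -2.5]
tool delta [-0.1743 -0.0473 -0.0011] norm 0.181
wz -0.0002
head top [0.12725704 0.12854839]
0.105 65 [ 0.539  -0.076   0.1052] [0.5219 0.5568] ymax -0.0724
0.11 64 [ 0.5384 -0.0759  0.1099] [0.5212 0.5563] ymax -0.0724
0.115 65 [ 0.5375 -0.0762  0.1151] [0.5205 0.5557] ymax -0.0725
0.12 129 [ 0.5378 -0.0779  0.1218] [0.5201 0.5566] ymax -0.0725
0.125 444 [ 0.5388 -0.0804  0.1246] [0.5211 0.5573] ymax -0.0733
0.13 15 [ 0.5393 -0.0801  0.1262] [0.5251 0.553 ] ymax -0.0749
0.19 191 [ 0.5371 -0.0725  0.1902] [0.519  0.5573] ymax -0.0688
0.2 228 [ 0.5375 -0.0726  0.2003] [0.5193 0.5575] ymax -0.0688
0.21 839 [ 0.5377 -0.0815  0.2073] [0.5196 0.5575] ymax -0.0713
```

View pics/s12.png

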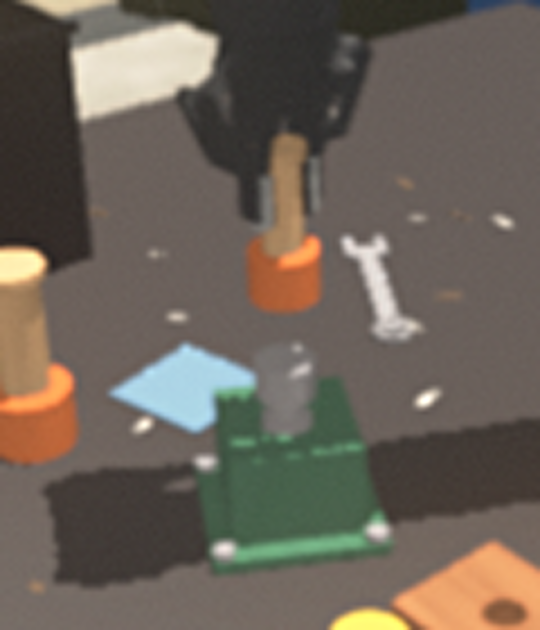

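View pics/w12.png

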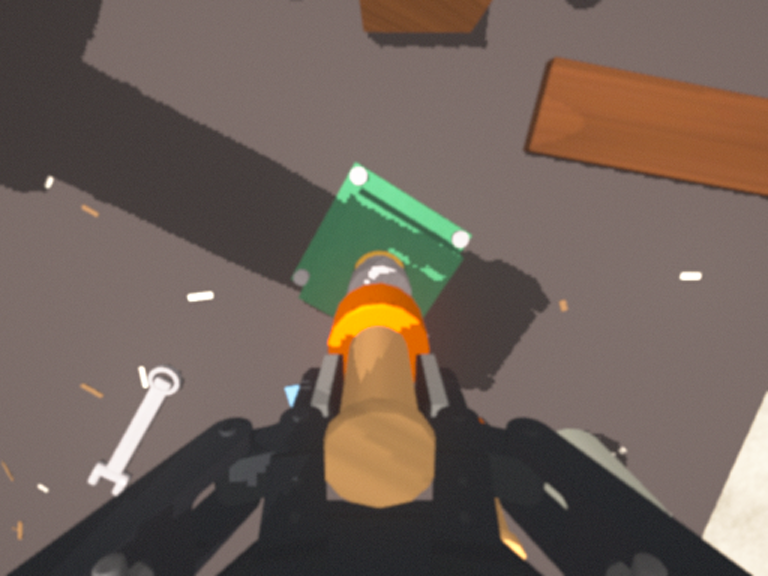

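Call:
{"api": "arm_command", "payload": {"series": [{"grip": 1,"x": -0.02,"y": -0.005,"z": 0,"wx": 0,"wy": 0,"wz": 0},{"grip": 1,"x": -0.035,"y": -0.009,"z": 0,"wx": 0,"wy": 0,"wz": 0},{"grip": 1,"x": -0.035,"y": -0.01,"z": 0,"wx": 0,"wy": 0,"wz": 0},{"grip": 1,"x": -0.035,"y": -0.01,"z": 0,"wx": 0,"wy": 0,"wz": 0},{"grip": 1,"x": -0.03,"y": -0.008,"z": 0.01,"wx": 0,"wy": 0,"wz": 0},{"grip": 1,"x": -0.019,"y": -0.005,"z": 0.02,"wx": 0,"wy": 0,"wz": 0},{"grip": 1,"x": 0,"y": 0,"z": 0.035,"wx": 0,"wy": 0,"wz": 0},{"grip": 1,"x": 0,"y": 0,"z": 0.035,"wx": 0,"wy": 0,"wz": 0},{"grip": 1,"x": 0,"y": 0,"z": 0.03,"wx": 0,"wy": 0,"wz": 0},{"grip": 1,"x": 0,"y": 0,"z": 0.02,"wx": 0,"wy": 0,"wz": 0},{"grip": 1,"x": 0,"y": 0,"z": 0.01,"wx": 0,"wy": 0,"wz": 0},{"grip": 1,"x": 0,"y": 0,"z": 0,"wx": 0,"wy": 0,"wz": 0}]}}

```text
t: 22.35
tool_pos: [0.5075, -0.2681, 0.0661]
eef_rot: [-0.004, 0.671, 0.741, -0.0]
wrist_force: [-1.0, 0.1, -2.9]
grip_width: 0.0279
```

Call:
{"api": "arm_command", "payload": {"series": [{"grip": 1,"x": 0,"y": 0,"z": 0.001,"wx": 0,"wy": 0,"wz": 0},{"grip": 1,"x": 0,"y": 0,"z": 0.001,"wx": 0,"wy": 0,"wz": 0},{"grip": 1,"x": 0,"y": 0,"z": 0,"wx": 0,"wy": 0,"wz": 0},{"grip": 1,"x": 0,"y": 0,"z": 0,"wx": 0,"wy": 0,"wz": 0}]}}

```text
t: 22.68
tool_pos: [0.5107, -0.2706, 0.0693]
eef_rot: [0.001, 0.671, 0.741, 0.0]
wrist_force: [-0.1, -0.1, -3.1]
grip_width: 0.0278
```

Run:
```python
from h import *
todo([.509,-.270,.0586],1.67)
s=cam('scene');save('s13',s['im'][90:230,180:300],4.5)
c=cam('wrist');save('w13',c['im'])
```

```text
t 22.68 pos [ 0.5107 -0.2706  0.0693] yaw 1.6699 tilt [ 0.0022 -0.0019 -1.    ] w 0.0278 F [-0.1 -0.1 -3.1]
tool delta [ 0.0008 -0.0016  0.0107] norm 0.011
wz -0.0001
```

View pics/w13.png

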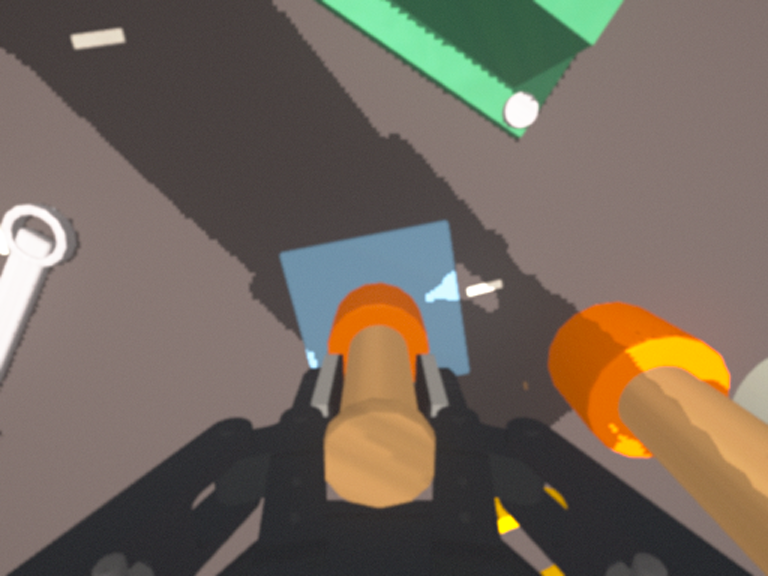

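Call:
{"api": "arm_command", "payload": {"series": [{"grip": 1,"x": 0,"y": 0,"z": 0.002,"wx": 0,"wy": 0,"wz": 0},{"grip": 1,"x": 0,"y": 0,"z": 0.002,"wx": 0,"wy": 0,"wz": 0},{"grip": 1,"x": 0,"y": 0,"z": 0.002,"wx": 0,"wy": 0,"wz": 0},{"grip": 1,"x": 0,"y": 0,"z": 0.0015,"wx": 0,"wy": 0,"wz": 0},{"grip": 1,"x": 0,"y": 0,"z": 0.001,"wx": 0,"wy": 0,"wz": 0},{"grip": 1,"x": 0,"y": 0,"z": 0,"wx": 0,"wy": 0,"wz": 0},{"grip": 1,"x": 0,"y": 0,"z": 0,"wx": 0,"wy": 0,"wz": 0}]}}

```text
t: 23.37
tool_pos: [0.5097, -0.2698, 0.0591]
eef_rot: [-0.0, 0.671, 0.741, 0.0]
wrist_force: [0.3, -0.8, -3.3]
grip_width: 0.0277
```

Call:
{"api": "arm_command", "payload": {"series": [{"grip": 1,"x": 0,"y": 0,"z": 0.0007,"wx": 0,"wy": 0,"wz": 0},{"grip": 1,"x": 0,"y": 0,"z": 0.0007,"wx": 0,"wy": 0,"wz": 0},{"grip": 1,"x": 0,"y": 0,"z": 0,"wx": 0,"wy": 0,"wz": 0}]}}

```text
t: 23.62
tool_pos: [0.5101, -0.2704, 0.0587]
eef_rot: [0.001, 0.671, 0.741, -0.0]
wrist_force: [-1.5, 0.0, 4.0]
grip_width: 0.0277
```

Contact on the pad. Releasing.

Call:
{"api": "arm_command", "payload": {"series": [{"grip": 0.9,"x": 0,"y": 0,"z": -0.0003,"wx": 0,"wy": 0,"wz": 0},{"grip": 0,"x": 0,"y": 0,"z": 0,"wx": 0,"wy": 0,"wz": 0},{"grip": 0,"x": 0,"y": 0,"z": 0,"wx": 0,"wy": 0,"wz": 0},{"grip": 0,"x": 0,"y": 0,"z": 0,"wx": 0,"wy": 0,"wz": 0},{"grip": 0,"x": 0,"y": 0,"z": 0,"wx": 0,"wy": 0,"wz": 0},{"grip": 0,"x": 0,"y": 0,"z": 0,"wx": 0,"wy": 0,"wz": 0},{"grip": 0,"x": 0,"y": 0,"z": 0,"wx": 0,"wy": 0,"wz": 0}]}}

```text
t: 24.2
tool_pos: [0.5098, -0.2698, 0.058]
eef_rot: [0.0, 0.671, 0.741, 0.0]
wrist_force: [-0.3, -0.7, 0.0]
grip_width: 0.0852
```

Call:
{"api": "arm_command", "payload": {"series": [{"grip": 0,"x": 0,"y": 0,"z": -0.015,"wx": 0,"wy": 0,"wz": 0},{"grip": 0,"x": 0,"y": 0,"z": -0.025,"wx": 0,"wy": 0,"wz": 0},{"grip": 0,"x": 0,"y": 0,"z": -0.035,"wx": 0,"wy": 0,"wz": 0},{"grip": 0,"x": 0,"y": 0,"z": -0.035,"wx": 0,"wy": 0,"wz": 0},{"grip": 0,"x": 0,"y": 0,"z": -0.035,"wx": 0,"wy": 0,"wz": 0},{"grip": 0,"x": 0,"y": 0,"z": -0.035,"wx": 0,"wy": 0,"wz": 0},{"grip": 0,"x": -0.02,"y": 0,"z": -0.02,"wx": 0,"wy": 0,"wz": 0},{"grip": 0,"x": -0.02,"y": 0,"z": 0,"wx": 0,"wy": 0,"wz": 0},{"grip": 0,"x": 0,"y": 0,"z": 0,"wx": 0,"wy": 0,"wz": 0},{"grip": 0,"x": 0,"y": 0,"z": 0,"wx": 0,"wy": 0,"wz": 0}]}}

```text
t: 25.03
tool_pos: [0.5135, -0.3101, 0.2579]
eef_rot: [-0.0, 0.672, 0.741, 0.0]
wrist_force: [-0.5, -0.3, 0.6]
grip_width: 0.0856
```

Run:
```python
from h import *
import pickle
todo([.509,-.270,.0586],1.67)
s=cam('scene');save('s14',s['im'],1.5)
c=cam('wrist');save('w14',c['im']);P=cloud(c);pickle.dump(c,open('w14.pkl','wb'))
disc(c,[.51,-.27],.1065,.004,.025)
for nm,c in(('s',s),('w',c)):
    P=cloud(c)
    for xy,zr in (([.539,-.093],(.085,.14)),([.51,-.27],(.01,.12))):
        k=(np.hypot(P[...,0]-xy[0],P[...,1]-xy[1])<.035)&(c['d']>0)
        for z in np.arange(*zr,.01):
            q=P[k&(abs(P[...,2]-z)<.005)]
            if len(q)>8: print(nm,round(z,3),len(q),q.mean(0).round(4),np.percentile(q[:,0],[3,97]).round(4),np.percentile(q[:,1],[3,97]).round(4))
for k in ['dome_mid','horn_mid','tub','plank','brush','wrench','tape','stake_mid']:
    for r in env.outline_of('scene',k)[:1]: print(k,round(r['p'],2),np.round(r['position']))
```

```text
t 25.03 pos [ 0.5135 -0.3101  0.2579] yaw 1.6686 tilt [-2.e-04  5.e-04 -1.e+00] w 0.0856 F [-0.5 -0.3  0.6]
tool delta [ 0.0402 -0.0005  0.1993] norm 0.203
wz -0.0014
n 758 mean [ 0.5103 -0.2694  0.1062] circ 0.5103 -0.2699 r 0.017 rect [array([ 0.5103, -0.2699]), array([0.0329, 0.032 ]), np.float64(49.5129)]
s 0.085 113 [ 0.5415 -0.0872  0.0821] [0.5085 0.5704] [-0.1189 -0.0664]
s 0.105 33 [ 0.5456 -0.0792  0.1052] [0.5257 0.5586] [-0.0963 -0.0721]
s 0.115 42 [ 0.5465 -0.079   0.1146] [0.5251 0.5584] [-0.0951 -0.0716]
s 0.125 104 [ 0.5395 -0.0891  0.1258] [0.5212 0.5581] [-0.1098 -0.0728]
s 0.01 47 [ 0.5185 -0.2538  0.0097] [0.4872 0.5397] [-0.2703 -0.2413]
s 0.02 27 [ 0.5161 -0.254   0.0207] [0.489  0.5306] [-0.2743 -0.2459]
s 0.03 31 [ 0.5174 -0.2545  0.0297] [0.4986 0.5313] [-0.2738 -0.2461]
s 0.04 61 [ 0.5129 -0.2619  0.0386] [0.4886 0.5299] [-0.2878 -0.2468]
s 0.05 13 [ 0.5134 -0.2602  0.0496] [0.5036 0.5211] [-0.268  -0.2549]
s 0.06 21 [ 0.5132 -0.2595  0.0595] [0.5016 0.5214] [-0.2662 -0.2543]
s 0.07 22 [ 0.5132 -0.2614  0.0701] [0.5009 0.5206] [-0.2736 -0.2553]
s 0.08 17 [ 0.5132 -0.2605  0.08  ] [0.5006 0.5218] [-0.2701 -0.2561]
s 0.09 23 [ 0.5123 -0.261   0.0893] [0.4986 0.5213] [-0.2694 -0.2556]
s 0.1 23 [ 0.5135 -0.259   0.1016] [0.498  0.5237] [-0.2723 -0.2517]
s 0.11 37 [ 0.5096 -0.2675  0.108 ] [0.497  0.5237] [-0.2807 -0.2539]
w 0.01 11 [ 0.5064 -0.2506  0.0089] [0.4823 0.523 ] [-0.2606 -0.247 ]
w 0.03 30 [ 0.509  -0.2548  0.0332] [0.4894 0.5318] [-0.271  -0.2472]
w 0.04 300 [ 0.5094 -0.2584  0.0363] [0.4894 0.5314] [-0.2734 -0.249 ]
w 0.1 46 [ 0.511  -0.2639  0.1041] [0.4949 0.5258] [-0.2815 -0.2533]
w 0.11 716 [ 0.5103 -0.2697  0.1063] [0.4963 0.5245] [-0.2839 -0.2554]
dome_mid 0.89 [314. 233.]
horn_mid 0.66 [339. 253.]
tub 0.56 [149. 180.]
plank 0.62 [189. 258.]
brush 0.72 [424. 259.]
wrench 0.5 [315. 258.]
tape 0.46 [168. 166.]
stake_mid 0.76 [243. 176.]
```

View pics/s14.png

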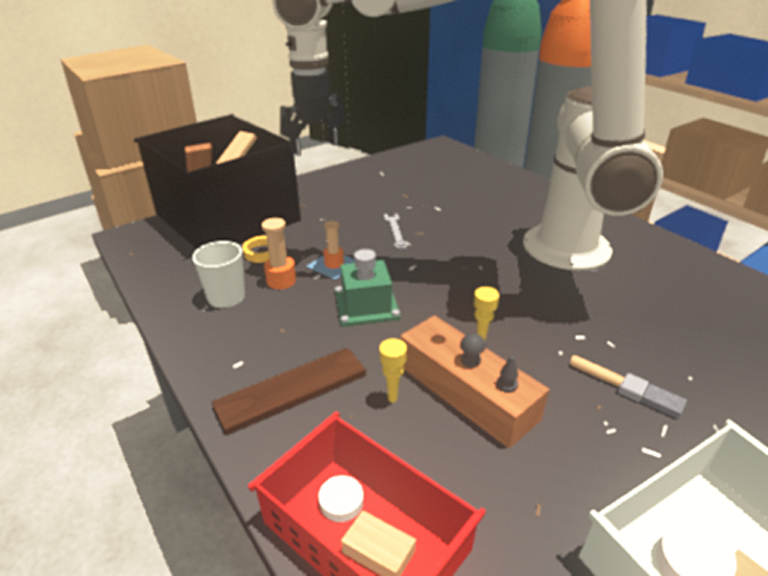

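View pics/w14.png

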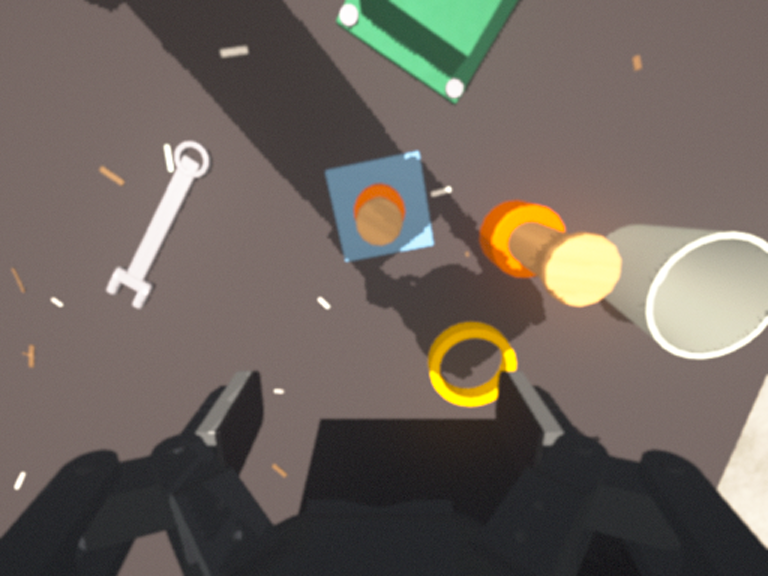

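The knocker stands upright at the pad's centre (scene 222,163). The stake sits low and upright in the holder (243,176), and the bystanders haven't moved. The network's "wrench" at (315,258) is a false find: the wrench itself is at (264,154) in the picture, as before. Handing in.

Run:
```python
from h import *
print(env.hand_in()); print(env.get_obs()['t'])
```

```text
the job is handed in; nothing more can be done
None
the job is handed in; nothing more can be done
```

I set the stake by hand into the holder and drove it down with the small knocker. I then stood the knocker back on its pad and handed in at about 25 s. The hand-in reports no verdict.

- **Stake:** I gripped it across the head and set it in until it stopped about 50 mm below the face. On the way down it touched the bore wall lightly, about 6 N sideways, and I corrected that by about 3 mm.
- **Driving:** I pressed steadily with the knocker rather than with separate taps, at about 7–8 N and 6 mm/s. After about 20.5 mm the stake stopped and did not move further at about 20 N, the highest force I read; force was only read at the end of each short move.
- **Last checks:**
  - **Stake:** it looks upright, with its head top at about z = 0.126 m and its axis within about 2 mm of the holder's centre.
  - **Knocker:** it stands upright, about 1–2 mm from the pad's centre.
  - **Gripper:** it is open and clear of everything.
  - **Bystanders:** they look unmoved.

**Not directly confirmed:** I could not see the lock catch. That the stake is home rests on the force rising with no further travel.

**Disagreements:** the network misplaced the wrench once in the last picture, but the picture shows it where it was. The brush's reported centre shifted by about 5 pixels, though it looks the same in the picture. Several early moves were refused because each row needs all its fields, and nothing moved then.

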